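# Fetch a spare washer-door handle from its slide-lid box and show it to the checking camera

## Robot

A 6-joint arm with a two-finger parallel gripper is mounted at the origin on a cart in front of the work surface, level with it; the furniture and walls round the work are solid. World frame = base frame: x ahead of the robot, y to its left, z up, the work surface at z = 0. Lengths are in m, angles in degrees, forces in N, time in s.
With the tool pointing down it reaches from about 0.375 to 0.9 m from the base axis. Payload 3.1 kg.
Tool frame: the origin (TCP) lies midway between the tips of the shut fingers; the grasp point (between the pads) lies 19 mm behind it; x points along the fingers, z is the direction in which the jaws open and shut, and the axes are right-handed (so a half turn about x gives the same grasp; the last joint's range is limited). The gripper opens to 87 mm and grips with 3 to 60 N. Pads are 19 mm wide; open, the fingers measure 117 mm over their backs; the gripper's body (75 mm by 190 mm) begins 51 mm behind the grasp point.
Start: joints at [60.361, 30.224, 82.088, -0, 67.689, -10.227], TCP at [0.208, 0.589, 0.2] pointing down, gripper open.
Joint ranges: [-176.69, 176.69], [-43.24, 126.21], [12.49, 139.97], [-82, 262], [0, 151.66], [-163.58, 163.58]. Speed limits (degrees/s): [159.86, 159.86, 180, 180, 180, 180].

## Interface

Orientations are given as a 3x3 rotation matrix whose columns are the frame's x, y, z axes.
In Python, from rig import * gives the robot as it stands.
- The arm moves only by the tool play_rows, never from a script. Its argument "rows" is a list that holds one entry, the list of rows, each a list of 7 numbers: the shift along the tool's x, y, z in m, then the turn, a rotation vector about the tool's x, y, z in degrees, then the finger opening in m, from 0 to 0.087. A call has 1 to 12 rows; each row is the pose to reach, as a shift and turn from the pose commanded when the call began, along the tool's axes at that moment; what a row does not reach only later rows make up. A row lasts 1/10 s, in which the tool goes at most 50 mm and 8.59 degrees, less where a joint would pass 70% of its speed; a pose out of reach is approached as far as the arm can. A call with a gripper value outside its range is refused whole. The fingers move at their own pace and stop on an object; the grip force is fixed at half the most. Time passes only in rows, so rows that repeat a pose let the fingers close. It gives the time, the measured TCP pose, the force and the opening at its end, in the units of the state.
- read_state(): the state, without advancing time (a new reading comes with each control period).
- capture(name): name is "scene" or "side" or "wrist"; returns a dict with "pixels" (420x560x3 uint8, red, green, blue), "intrinsics" (3x3 intrinsics, pixels), "k1" (the pictures are not rectified: a ray, as slopes to the right and down, at radius r is drawn at 1 + k1 r^2 times it, then the intrinsics apply), "rvec" (rotation vector, rad) and "tvec" (3), from world to camera coordinates, as OpenCV has them. Camera axes: x right, y down, z forward; pixel columns grow to the right and rows downward; lengths in m; the calibration is good to about 2 mm. A picture is of the moment at which its call begins. There is no depth.
- hand_in(): hands the job in, once; it reports no verdict.
Trained networks look in the newest picture that a camera, given by its name, has taken for a name from the list of things; names that differ only in an ending like _2 or _b are one class to them, and where a whole thing is asked for, a point or a joint stands for the part that bears it (a point fixed in the world has none). Each returns a list of dicts, best first, with "p" (0 to 1); they miss things now and then, are a little off and sometimes report something else, mostly with a low value. They report only what shows in the picture. A call takes as long as a camera call.
- trace(camera, target): "mask" (420x560 bool, what is visible of it) and "at" ([column, row] in pixels, amid what is visible of it).
The state is a dict: "time_s": time; "joint_positions": joint angles; "qvel": joint speeds; "tau": joint torques, N m; "position": TCP position; "tcp_rot": TCP orientation; "force": force on the tool from outside, world axes, zero at the start; "moment": the same for the moment, N m; "opening": opening from 0.0 (shut) to 1.0 (fully open).
Only numpy, scipy, OpenCV 4.12 (cv2) and the standard library are available. Lean on these libraries where they do the work, as an engineer would, in place of code of your own. Each camera call takes 0.05 s, during which the arm holds its last target.

## Task

Slide the plywood lid of the spares box out along its grooves until it is clear, and set it down flat on the table beside the box, grip upwards. Take the black washer-door handle out of the box and hold it level about 10 cm above the middle of the green mat, for about a second side-on to the little camera (its length across the camera's view) and then, turned a quarter turn, for about a second end-on. Finally lay it down gently, flat on the mat, without dropping it, and let go; leave the torch, the pipe coupling and the pulley where they stand.

Things in the scene. Friction and masses are not known exactly. Their poses are not given: they have to be found in the camera images.
- spares_box: Brown wooden box fixed to the table, 190 (x) x 164 (y) x 56 mm high; origin: centre of underside, z up. Inside 174 x 140 mm, floor 6 mm up. The side walls along x have grooves under lips, 42 mm up, that hold the lid with 2 mm play. The +x wall stops the lid; the -x wall is 41 mm high: the lid slides out to the box's -x, roughly the robot's left, clear at 186 mm from the box's centre.
- lid_grip (a point): Centre of the black grip bar (14 x, 50 y, 24 mm high) that stands in the middle of the loose plywood lid (178 x, 150 y, 6 mm thick, about 0.18 kg; axes as the box's while in it). It lies 18 mm above the lid's underside, 12 mm above its top face: 60 mm above the table with the lid in its grooves, 18 mm with the lid flat on the table. The lid starts shut or up to 25 mm open.
- handle_center (a point): Centre, half-way up, of the loose black spare washer-door handle: a slightly bent bar 114 mm long (this frame's y), 57 mm over the bends (x), 20 mm high (z), about 0.08 kg. It lies flat in the box under the lid, roughly along the box's length. Here the bar is about 25 mm wide and can be gripped across x. Height above the table: 16 mm on the box floor, 13 mm on the mat.
- station: Checking place fixed to the table: green mat 160 (x) x 180 (y) x 3 mm, white cross in its middle; origin under the middle, z up. On a post 130 mm along +x from the middle a small white camera (46 mm wide, top 125 mm up) looks along -x over the mat. Side-on: handle's length along the station's y; end-on: along its x; which end points where does not matter.
- torch: Black pocket torch standing on its lens behind the box, 44 mm across, 123 mm tall, origin at the centre of its underside; to be left alone.
- drain_coupling: White plastic pipe coupling standing near the table's front edge, 42 mm across, 50 mm tall, origin at the centre of its underside; to be left alone.
- motor_pulley: Grey belt pulley lying on its face at the back, 63 mm across, 22 mm high, origin at the centre of its underside; to be left alone.

How it is judged (in metres and radians):
On the way, in this order (a step that is already met when the one before it is completed fails the run):
1. the lid, slid out of its grooves, is brought down flat to the table beside the box while still held (height (world z) of lid_grip below 0.038 m and angle between lid_grip's own z axis and vertical below 0.15 rad and horizontal distance between lid_grip and spares_box above 0.15 m and contact force between the fingers and box_lid above 0.3 N), for 0.05 s.
2. the handle is lifted out of the box (height (world z) of handle_center above 0.07 m), for 0.1 s.
3. the handle is held level above the mat side-on to the camera (within 60 mm of the middle in x and y, 60 to 200 mm up, within 0.25 rad) (x of handle_center in the frame of station between -0.06 and 0.06 m and y of handle_center in the frame of station between -0.06 and 0.06 m and z of handle_center in the frame of station between 0.06 and 0.2 m and angle between handle_center's own z axis and vertical below 0.35 rad and angle between the y axis of handle_center and the y axis of station, either way round below 0.25 rad), for 0.5 s.
4. the handle is held there end-on to the camera (same tolerances) (x of handle_center in the frame of station between -0.06 and 0.06 m and y of handle_center in the frame of station between -0.06 and 0.06 m and z of handle_center in the frame of station between 0.06 and 0.2 m and angle between handle_center's own z axis and vertical below 0.35 rad and angle between the y axis of handle_center and the x axis of station, either way round below 0.25 rad), for 0.5 s.
5. the handle is lowered to within about 15 mm of the mat while still held (x of handle_center in the frame of station between -0.07 and 0.07 m and y of handle_center in the frame of station between -0.08 and 0.08 m and z of handle_center in the frame of station below 0.028 m and contact force between the fingers and door_handle above 0.3 N), for 0.05 s.
At the end, for the whole second after the job is handed in: Lid flat on the table, grip up (grip centre under 24 mm high, tilt under 0.1 rad), over 150 mm from the middle of the box and 130 mm from that of the mat; handle flat on the mat (centre within 70 mm in x and 80 mm in y of its middle, under 20 mm high, tilt under 0.25 rad); both at rest (height (world z) of lid_grip below 0.024 m and angle between lid_grip's own z axis and vertical below 0.1 rad and horizontal distance between lid_grip and spares_box above 0.15 m and horizontal distance between lid_grip and station above 0.13 m and x of handle_center in the frame of station between -0.07 and 0.07 m and y of handle_center in the frame of station between -0.08 and 0.08 m and z of handle_center in the frame of station below 0.02 m and angle between handle_center's own z axis and vertical below 0.25 rad and linear speed of each of door_handle, box_lid below 0.02 m/s); the robot touches nothing.
It fails at once if the torch is pushed more than 30 mm or tipped (distance of torch from where it was at the start of the episode above 0.03 m or angle between torch's own z axis and vertical above 0.5 rad).
It fails at once if the pipe coupling is pushed more than 30 mm or tipped (distance of drain_coupling from where it was at the start of the episode above 0.03 m or angle between drain_coupling's own z axis and vertical above 0.5 rad).
It fails at once if the pulley is pushed more than 30 mm or tipped (distance of motor_pulley from where it was at the start of the episode above 0.03 m or angle between motor_pulley's own z axis and vertical above 0.5 rad).
It also fails if it takes over 58 s, if anything falls off the work surface, if the arm or the gripper's body presses on something with over 40 N, if the wrist force passes 120 N, or if a joint passes its speed limit or range.

## Working session

There is one attempt and no reset: what is moved stays moved. The work goes in short steps, Python scripts to look and compute and a tool call to move; the robot and the scene stay as the last step left them, time stands still between calls to the robot, and variables do not carry over. Pictures are saved under pics/ and viewed, and the job is handed in when it is done.

Besides the shell and the picture viewer there is one more tool, called after "Call:" as name(argument=value, ...), one argument or row to a line, values as JSON. play_rows: Moves the arm, as the interface text tells. Its arguments: {"type":"object","properties":{"rows":{"type":"array"}},"required":["rows"]}

```bash
ls; mkdir -p pics
python3 - <<'E'
from rig import *
import cv2
s=read_state(); print(s)
for n in ["scene","side","wrist"]:
    c=capture(n); cv2.imwrite(f"pics/{n}0.png",c["pixels"][:,:,::-1]); print(n,c["intrinsics"],c["k1"],c["rvec"],c["tvec"])
    import pickle; pickle.dump(c,open(f"pics/{n}0.pkl","wb"))
    for t in ["spares_box","lid_grip","station","torch","drain_coupling","motor_pulley"]:
        for d in trace(n,t)[:2]: print(n,t,round(d["p"],2),d["at"],d["mask"].sum())
E
```

```text
pics
{'time_s': 0.0, 'joint_positions': array([ 6.03620444e+01,  3.02783408e+01,  8.21567496e+01, -6.67503999e-04,
        6.76883383e+01, -1.02285550e+01]), 'qvel': array([-0.02662342, -0.04761934,  0.00307457,  0.04620345,  0.03434742,
        0.12961413]), 'tau': array([-4.79412174e-04, -4.40037131e+01, -1.76589310e+01,  6.31160033e-02,
        5.82033035e-02, -1.55275807e-04]), 'position': array([0.20729423, 0.58879561, 0.19927637]), 'tcp_rot': array([[-1.05593979e-03, -9.43169425e-01,  3.32310580e-01],
       [-1.87772126e-03,  3.32312049e-01,  9.43167629e-01],
       [-9.99997680e-01,  3.71941587e-04, -2.12191079e-03]]), 'force': array([0.03562165, 0.62413043, 0.0046365 ]), 'moment': array([-0.04727557,  0.01489127,  0.0513431 ]), 'opening': 1.0030992922620157}
scene [[418.534089     0.         279.11515909]
 [  0.         418.534089   207.08522354]
 [  0.           0.           1.        ]] 0.02299614139617543 [ 1.80337673 -0.93072915  0.64142239] [-0.40693283  0.222382    0.50175991]
scene spares_box 0.87 [203.2, 217.5] 3275
scene lid_grip 0.78 [201.5, 199.8] 1724
scene station 0.95 [368.2, 286.8] 7443
scene torch 0.86 [294.2, 184.3] 653
scene drain_coupling 0.92 [253.4, 294.5] 1012
scene motor_pulley 0.56 [321.6, 207.5] 340
side [[379.4286333    0.         281.15074699]
 [  0.         379.4286333  204.96687362]
 [  0.           0.           1.        ]] -0.07651185204267973 [ 0.16992544 -2.72727147  1.46873494] [0.51685608 0.15035249 0.75334591]
side spares_box 0.86 [262.7, 316.1] 2828
side station 0.96 [297.8, 178.7] 2326
side torch 0.85 [171.8, 224.4] 784
side drain_coupling 0.65 [353.5, 202.2] 397
side motor_pulley 0.82 [188.7, 217.6] 371
wrist [[329.92273582   0.         281.05344345]
 [  0.         329.92273582 213.71875273]
 [  0.           0.           1.        ]] -0.015683234104048836 [-2.37281943 -1.68091302 -0.23328095] [-0.62626276 -0.03269546  0.38954333]
```

View pics/scene0.png

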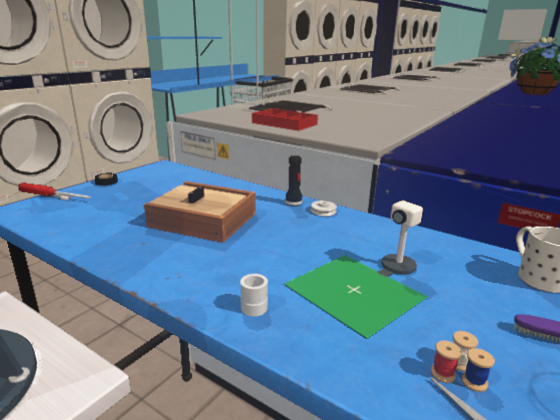

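View pics/side0.png

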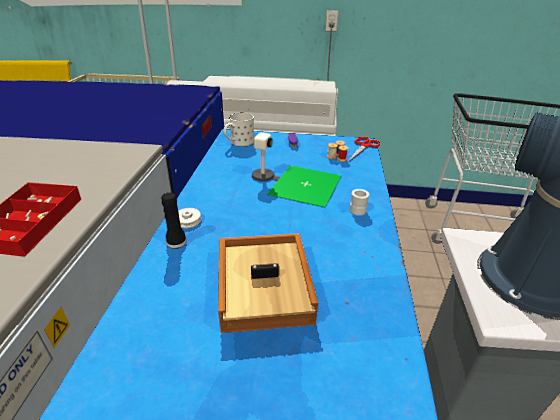

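View pics/wrist0.png

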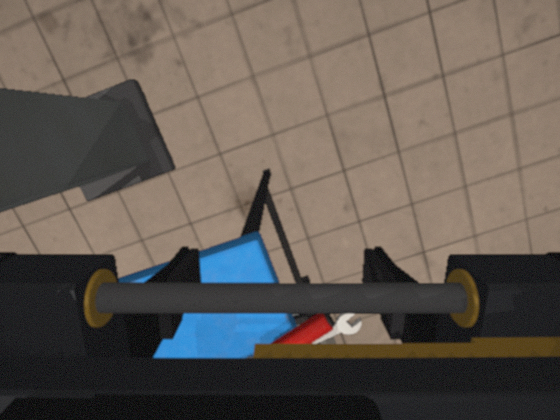

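```bash
cat > h.py <<'E'
import numpy as np, cv2, pickle
def campos(c):
    R=cv2.Rodrigues(np.array(c["rvec"]))[0]; return R,-R.T@np.array(c["tvec"]).ravel()
def proj(c,P):
    d=np.array([c["k1"],0,0,0,0.])
    return cv2.projectPoints(np.array(P,float).reshape(-1,3),np.array(c["rvec"]),np.array(c["tvec"]),c["intrinsics"],d)[0].reshape(-1,2)
def unproj(c,px,z):
    d=np.array([c["k1"],0,0,0,0.])
    u=cv2.undistortPoints(np.array(px,float).reshape(-1,1,2),c["intrinsics"],d).reshape(-1,2)
    R,o=campos(c); r=np.c_[u,np.ones(len(u))]@R
    return o+r*((z-o[2])/r[:,2])[:,None]
def ld(n): return pickle.load(open(f"pics/{n}.pkl","rb"))
def zoom(c,x0,y0,w,h,f,name):
    cv2.imwrite(name,cv2.resize(c["pixels"][y0:y0+h,x0:x0+w,::-1],None,fx=f,fy=f,interpolation=cv2.INTER_CUBIC))
E
python3 - <<'E'
from h import *
s=ld("scene0");d=ld("side0");w=ld("wrist0")
for c in (s,d,w): print(campos(c)[1])
print("mat s",unproj(s,[[353,289.5]],.003),"d",unproj(d,[[306,184]],.003))
print("torch s",unproj(s,[[293,204]],.0),"d",unproj(d,[[176,246]],0))
print("coup s",unproj(s,[[254,310]],.0),"d",unproj(d,[[359,212]],0))
print("pul s",unproj(s,[[323,208]],.022),"d",unproj(d,[[189,216]],0.022))
zoom(s,130,165,150,90,5,"pics/s_z.png"); zoom(d,200,220,135,120,5,"pics/d_z.png")
zoom(d,240,130,150,90,5,"pics/d_m.png"); zoom(s,270,190,170,140,4,"pics/s_m.png")
E
```

```text
[-0.08155929 -0.54163739  0.408397  ]
[0.45993777 0.60253907 0.53167666]
[0.13741388 0.61542525 0.38391046]
mat s [[ 0.49011824 -0.30886746  0.003     ]] d [[ 0.48681619 -0.30786537  0.003     ]]
torch s [[ 0.75348467 -0.01680163  0.        ]] d [[ 0.75184923 -0.00449301  0.        ]]
coup s [[ 0.34915397 -0.20519247  0.        ]] d [[ 0.34710843 -0.19388128  0.        ]]
pul s [[ 0.73091385 -0.11508673  0.022     ]] d [[ 0.7469826  -0.08849121  0.022     ]]
```

View pics/s_z.png

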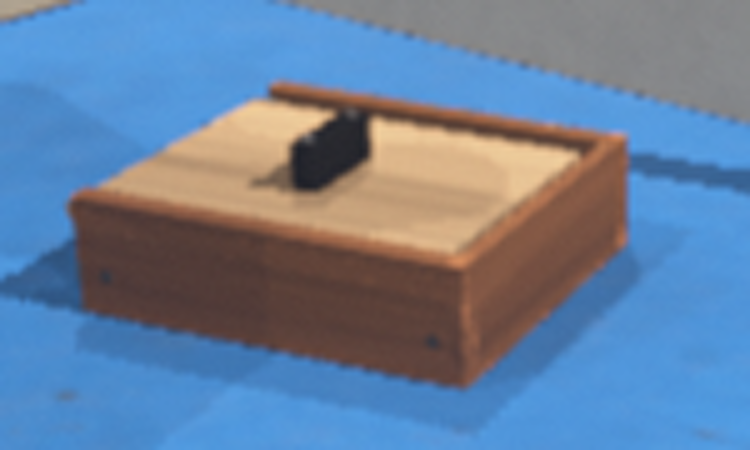

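View pics/d_z.png

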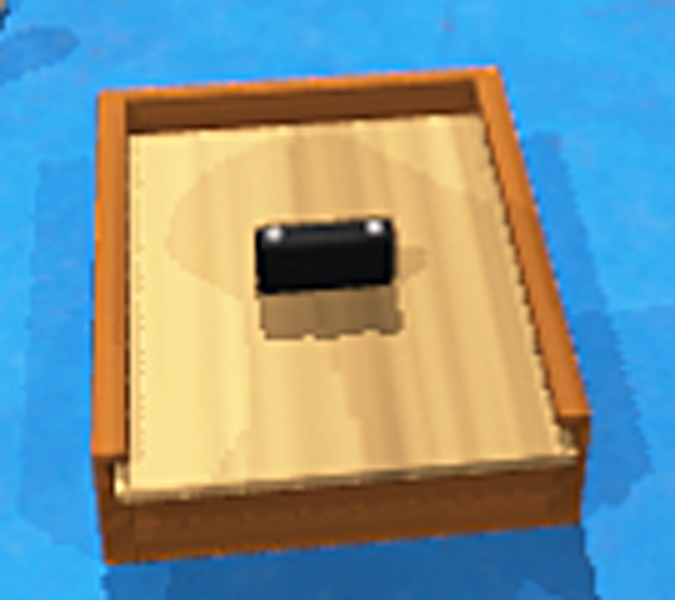

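View pics/d_m.png

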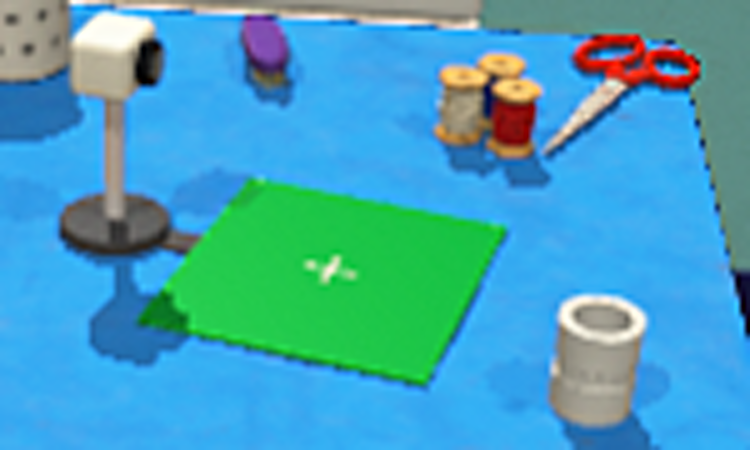

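View pics/s_m.png

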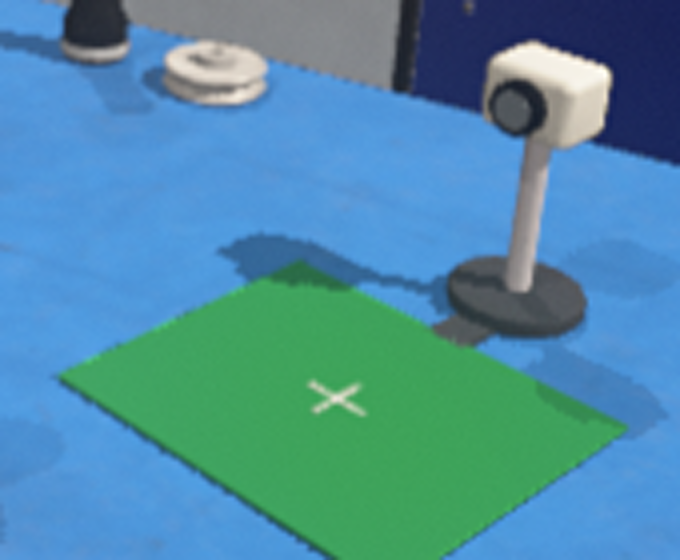

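Run:
```python
from h import *
from scipy.optimize import least_squares
s=ld("scene0");d=ld("side0")
D=np.array([[100,92],[497,68],[93,455],[588,412],[107,562],[580,522]])/5+[200,220]
# side cam left = world +x = box +y
Dm=[[.095,.082,.056],[.095,-.082,.056],[-.095,.082,.056],[-.095,-.082,.056],[-.095,.082,0],[-.095,-.082,0]]
S=np.array([[462,265],[627,137],[465,385],[627,243],[85,310],[72,203],[272,88]])/5+[130,165]
Sm=[[.095,-.082,.056],[.095,.082,.056],[.095,-.082,0],[.095,.082,0],[-.095,-.082,0],[-.095,-.082,.056],[-.095,.082,.056]]
def T(p,M):
    c,s_=np.cos(p[2]),np.sin(p[2]);M=np.array(M);return np.c_[p[0]+c*M[:,0]-s_*M[:,1],p[1]+s_*M[:,0]+c*M[:,1],M[:,2]]
def fit(L,p0,off=None):
    f=lambda p:np.concatenate([(proj(c,T(p,M))-P).ravel() for c,P,M in L])
    r=least_squares(f,p0,loss="soft_l1");print(r.x,np.degrees(r.x[2]),np.round(f(r.x),1));return r.x
p0=[.5,.25,-1.57]
b=fit([(d,D,Dm),(s,S,Sm)],p0);fit([(d,D,Dm)],p0);fit([(s,S,Sm)],p0)
# grip top z .072 : corners d
G=np.array([[257,228],[393,218],[262,292],[392,287]])/5+[200,220]
Gm=[[-.007,.025,.072],[-.007,-.025,.072],[-.007,.025,.048],[-.007,-.025,.048]]
GS=np.array([[292,143],[368,115],[355,108]])/5+[130,165]
g=fit([(d,G,Gm)],b)
# mat
Md=np.array([[255,180],[507,232],[428,385],[140,323]])/5+[240,130]
Ms=np.array([[300,262],[627,428],[60,376]])/4+[270,190]
# station frame: camera +x (world +x approx), 
mm=lambda a:[[x,y,.003] for x,y in a]
print(unproj(d,Md,.003),unproj(s,Ms,.003))
m=fit([(d,Md,mm([[.08,-.09],[-.08,-.09],[-.08,.09],[.08,.09]])),(s,Ms,mm([[.08,.09],[.08,-.09],[-.08,.09]]))],[.488,-.308,0])
R=np.array([[np.cos(b[2]),np.sin(b[2])],[-np.sin(b[2]),np.cos(b[2])]])
print("grip in box",R@(g[:2]-b[:2]))
print("post",T(m,[[.13,0,0]]))
```

```text
[ 0.54285103  0.09389386 -1.3258703 ] -75.96677210715633 [-1.4 -0.9 -0.3 -1.4 -0.5 -0.3  0.8 -0.4 -0.7  0.5 -0.  -0.3 -0.2  1.
 -0.4 -0.2  0.1  1.7 -0.3  0.4 -1.1  1.1 -1.3 -1.   0.6 -1.3]
[ 0.54189189  0.0943329  -1.33176699] -76.30462799791184 [-0.7 -0.9  0.4 -1.1 -0.4 -0.2  1.1  0.1 -0.5  0.6  0.3  0.2]
[ 0.54557586  0.09535565 -1.32360047] -75.83672055172272 [ 0.3  0.4 -0.2 -0.7  0.6  1.  -0.1 -0.1 -0.6  0.5 -0.7 -1.5  0.8 -1.7]
[ 0.53937481  0.10224386 -1.29082879] -73.95904194818569 [-0.3  1.8  0.5  1.1 -0.9 -1.1  0.6 -2.9]
[[ 0.53792919 -0.40843866  0.003     ]
 [ 0.38824756 -0.36618721  0.003     ]
 [ 0.43082124 -0.20017112  0.003     ]
 [ 0.58284177 -0.237966    0.003     ]] [[ 0.58790352 -0.24530352  0.003     ]
 [ 0.54347124 -0.41739284  0.003     ]
 [ 0.43513596 -0.20624808  0.003     ]]
[ 0.48686283 -0.31080801 -0.25691499] -14.720144638096624 [-0.8 -1.6  0.5 -1.8 -0.6 -0.8 -1.3 -1.3 -0.7 -0.   0.1  0.8 -2.2  0.2]
grip in box [-0.00894372 -0.00134773]
post [[ 0.61259604 -0.34384076  0.        ]]
```

```bash
cat >> h.py <<'E'
def go(target,yaw=None,cmd=None):
    """print shift/turn in tool axes to reach world TCP target with tool down and jaw z at yaw(deg, mod 180)"""
    from rig import read_state
    from scipy.spatial.transform import Rotation as Ro
    s=read_state(); R=s["tcp_rot"]; p=s["position"]
    print("t",s["time_s"],"pos",np.round(p,4),"open",round(s["opening"],3),"F",np.round(s["force"],1),"j",np.round(s["joint_positions"],0))
    cur=np.degrees(np.arctan2(R[1,2],R[0,2])); print("yaw",round(cur,2))
    rv=np.zeros(3)
    if yaw is not None:
        y=np.radians(yaw); z=np.array([np.cos(y),np.sin(y),0]); x=np.array([0,0,-1.]); 
        rv=np.degrees(Ro.from_matrix(R.T@np.c_[x,np.cross(z,x),z]).as_rotvec())
    print("shift",np.round(R.T@(np.array(target)-p),4),"turn",np.round(rv,2))
E
python3 - <<'E'
from h import *
go([.542,.102,.2],104)
d=ld("side0");print(unproj(d,[[432,400],[400,240]],0))
E
```

```text
t 1.05 pos [0.2077 0.5895 0.2003] open 0.998 F [-0.6  0.1 -0.3] j [ 60.  30.  82.   0.  68. -10.]
yaw 70.59
shift [ 3.000e-04 -4.773e-01 -3.487e-01] turn [-33.41   0.     0.  ]
[[ 0.26409768  0.28694545  0.        ]
 [ 0.25988494 -0.09297923  0.        ]]
```

Call:
play_rows(
  rows=[
    [[0,-0.477,-0.349,-33.4,0,0,0.06],[0,-0.477,-0.349,-33.4,0,0,0.06],[0,-0.477,-0.349,-33.4,0,0,0.06],[0,-0.477,-0.349,-33.4,0,0,0.06],[0,-0.477,-0.349,-33.4,0,0,0.06],[0,-0.477,-0.349,-33.4,0,0,0.06],[0,-0.477,-0.349,-33.4,0,0,0.06],[0,-0.477,-0.349,-33.4,0,0,0.06],[0,-0.477,-0.349,-33.4,0,0,0.06],[0,-0.477,-0.349,-33.4,0,0,0.06],[0,-0.477,-0.349,-33.4,0,0,0.06],[0,-0.477,-0.349,-33.4,0,0,0.06]],
  ],
)

```text
time_s: 2.25
position: [0.5408, 0.1025, 0.2005]
tcp_rot: [[0.001, -0.97, -0.241], [0.0, -0.241, 0.97], [-1.0, -0.001, 0.0]]
force: [0.1, 1.2, -0.3]
opening: 0.689
```

Run:
```python
from h import *
from rig import *
go([.542,.102,.2],104)
c=capture("wrist");pickle.dump(c,open("pics/wrist1.pkl","wb"));cv2.imwrite("pics/wrist1.png",c["pixels"][:,:,::-1])
print(proj(c,[[.542,.102,.072]]))
```

```text
t 2.25 pos [0.5408 0.1025 0.2005] open 0.689 F [ 0.1  1.2 -0.3] j [  -1.   24.   93.    0.   63. -105.]
yaw 103.97
shift [ 0.0005 -0.001  -0.0008] turn [-0.03  0.    0.04]
[[278.87228181 200.76408169]]
```

View pics/wrist1.png

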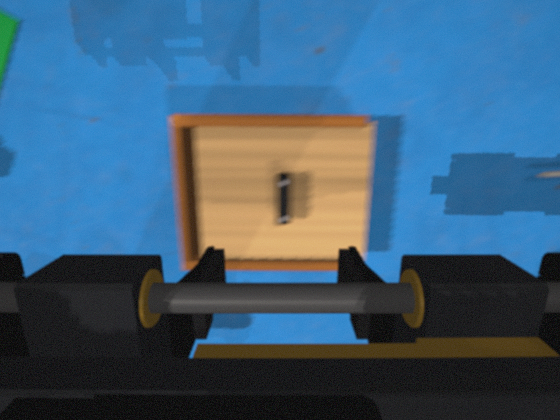

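Run:
```python
from h import *
c=ld("wrist1"); zoom(c,160,100,240,180,3.3,"pics/w1z.png")
print(campos(c)[1])
```

```text
[0.46838145 0.0858057  0.38408269]
```

View pics/w1z.png

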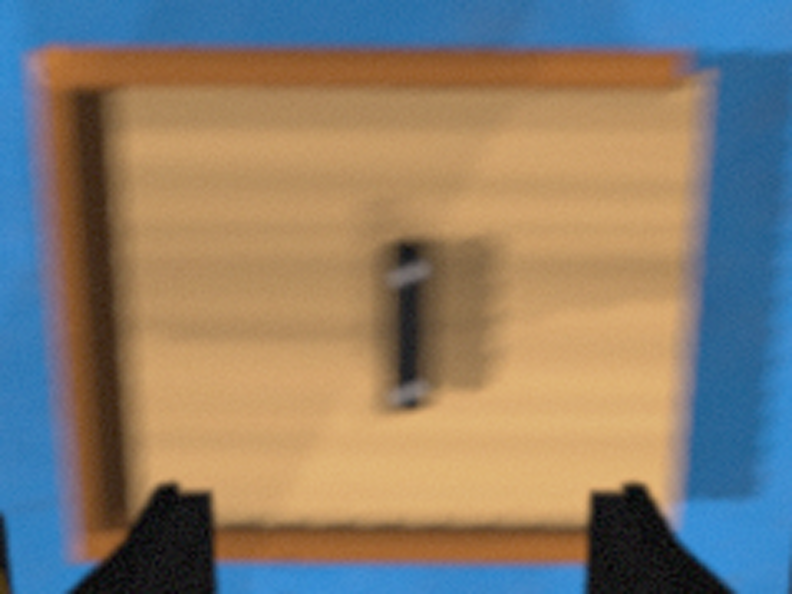

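Run:
```python
from h import *
from rig import *
c=capture("wrist"); c2=capture("wrist");pickle.dump(c2,open("pics/wrist2.pkl","wb")); zoom(c2,160,100,240,180,3.3,"pics/w2z.png")
g=[ d for d in trace("wrist","lid_grip")[:1]]
for d in g:
  print(d["p"],d["at"]);m=d["mask"]; ys,xs=np.nonzero(m); print(xs.min(),xs.max(),ys.min(),ys.max())
print(unproj(c,[[283.9,198.5]],.072))
go([.542,.102,.2],104)
```

```text
0.64 [292.6, 185.2]
203 382 116 257
[[0.54631485 0.09852531 0.072     ]]
t 2.45 pos [0.5401 0.1033 0.2001] open 0.691 F [0.3 0.3 0.4] j [  -1.   24.   93.    0.   63. -105.]
yaw 103.81
shift [ 0.0001 -0.0015 -0.0017] turn [-0.19  0.03 -0.02]
```

View pics/w2z.png

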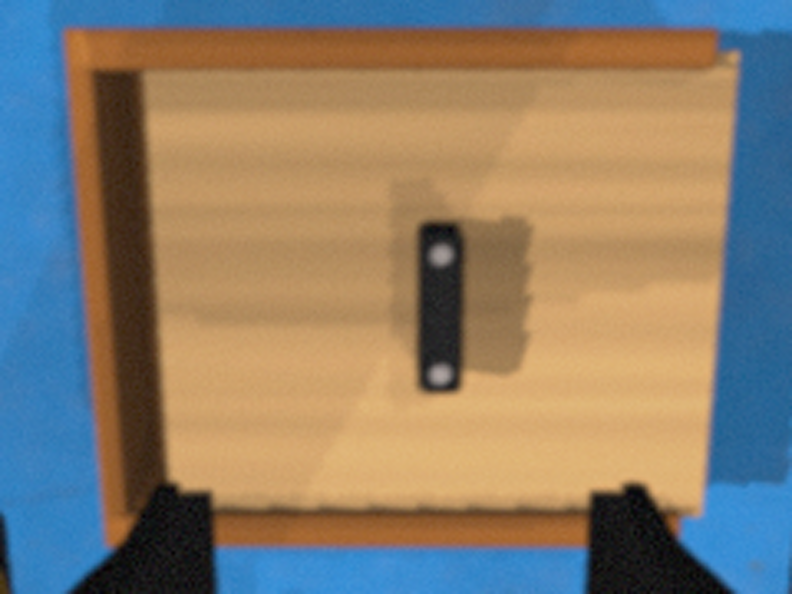

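Run:
```python
from h import *
c=ld("wrist2"); f=lambda a:np.array(a)/3.3+[160,100]
g=unproj(c,f([[440,307]]),.072); print(g)
P=unproj(c,f([[66,30],[718,33],[107,545],[675,545]]),.056); print(P)
v=P[1]-P[0];print(np.degrees(np.arctan2(v[1],v[0])));v=P[3]-P[2];print(np.degrees(np.arctan2(v[1],v[0]))); v=P[0]-P[2];print(np.degrees(np.arctan2(v[1],v[0])),np.linalg.norm(v))
gp=unproj(c,f([[440,224],[440,390]]),.072);print(gp)
go([g[0][0],g[0][1],.053],104)
```

```text
[[0.53586784 0.10996008 0.072     ]]
[[ 0.48550321 -0.01349478  0.056     ]
 [ 0.44198933  0.16927539  0.056     ]
 [ 0.6426705   0.02459515  0.056     ]
 [ 0.59830668  0.20596319  0.056     ]]
103.39166009887207
103.74503403616478
-166.3768734062905 0.16171702883788439
[[0.51228033 0.10397572 0.072     ]
 [0.56048328 0.11620751 0.072     ]]
t 2.45 pos [0.5401 0.1033 0.2001] open 0.691 F [0.3 0.3 0.4] j [  -1.   24.   93.    0.   63. -105.]
yaw 103.81
shift [0.1471 0.0025 0.0074] turn [-0.19  0.03 -0.02]
```

Call:
play_rows(
  rows=[
    [[0.04,0.0025,0.0075,0.2,0,0,0.05],[0.08,0.0025,0.0075,0.2,0,0,0.05],[0.11,0.0025,0.0075,0.2,0,0,0.05],[0.135,0.0025,0.0075,0.2,0,0,0.05],[0.142,0.0025,0.0075,0.2,0,0,0.05],[0.147,0.0025,0.0075,0.2,0,0,0.05],[0.147,0.0025,0.0075,0.2,0,0,0.05],[0.147,0.0025,0.0075,0.2,0,0,0.05]],
  ],
)

```text
time_s: 3.25
position: [0.5364, 0.1115, 0.0545]
tcp_rot: [[0.002, -0.971, -0.239], [0.0, -0.239, 0.971], [-1.0, -0.002, -0.001]]
force: [-0.1, -0.1, -0.2]
opening: 0.571
```

Run:
```python
from h import *
from rig import *
c=capture("wrist"); cv2.imwrite("pics/wrist3.png",c["pixels"][:,:,::-1]); c=capture("side"); zoom(c,190,160,180,180,4,"pics/side3.png")
```

```text
(no output)
```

View pics/wrist3.png

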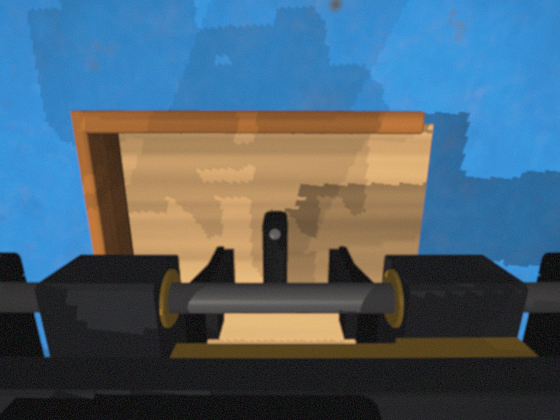

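View pics/side3.png

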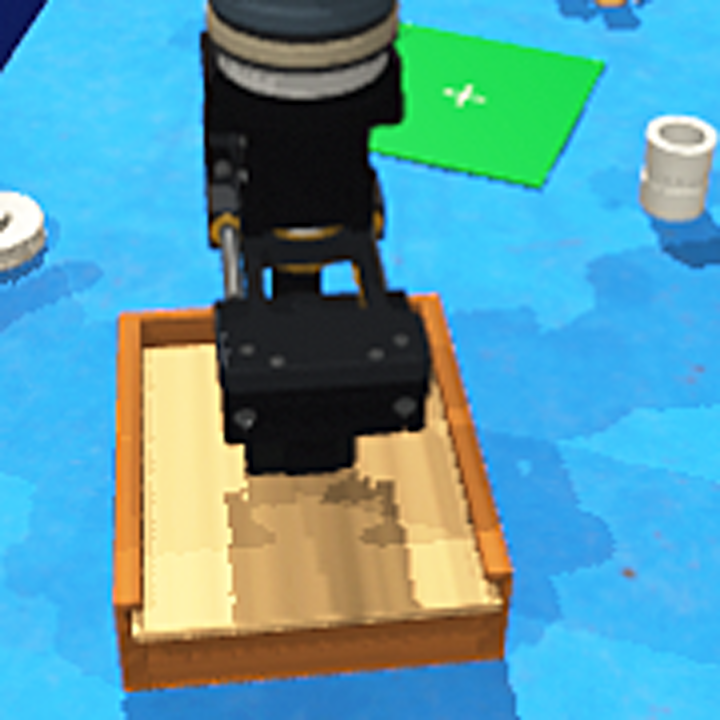

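Call:
play_rows(
  rows=[
    [[0.001,0,-0.003,0,0,0,0.05],[0.001,0,-0.003,0,0,0,0.03],[0.001,0,-0.003,0,0,0,0.02],[0.001,0,-0.003,0,0,0,0.005],[0.001,0,-0.003,0,0,0,0.0],[0.001,0,-0.003,0,0,0,0.0],[0.001,0,-0.003,0,0,0,0.0],[0.001,0,-0.003,0,0,0,0.0],[0.001,0,-0.003,0,0,0,0.0]],
  ],
)

```text
time_s: 4.25
position: [0.5362, 0.1082, 0.0522]
tcp_rot: [[-0.0, -0.971, -0.238], [-0.0, -0.238, 0.971], [-1.0, 0.0, 0.0]]
force: [-0.0, -0.4, 0.8]
opening: 0.015
```

Run:
```python
from h import *
from rig import *
go([.542-.242*.21,.095+.97*.21,.053],103.7)
```

```text
t 4.25 pos [0.5362 0.1082 0.0522] open 0.015 F [-0.  -0.4  0.8] j [  -0.   37.  100.   -0.   43. -104.]
yaw 103.79
shift [-0.0008 -0.0017  0.1957] turn [ 0.09  0.   -0.  ]
```

Run:
```python
from h import *
from rig import *
c=capture("wrist"); zoom(c,160,180,240,180,3.3,"pics/w4z.png"); print(proj(c,[[.536,.1082,.0522],[.536,.108,.071]]));
print(read_state()["opening"])
c=capture("side"); zoom(c,190,160,180,180,4,"pics/side4.png")
```

```text
[[278.91604559 249.30769031]
 [278.34144073 262.25525377]]
0.009054178186151517
```

View pics/w4z.png

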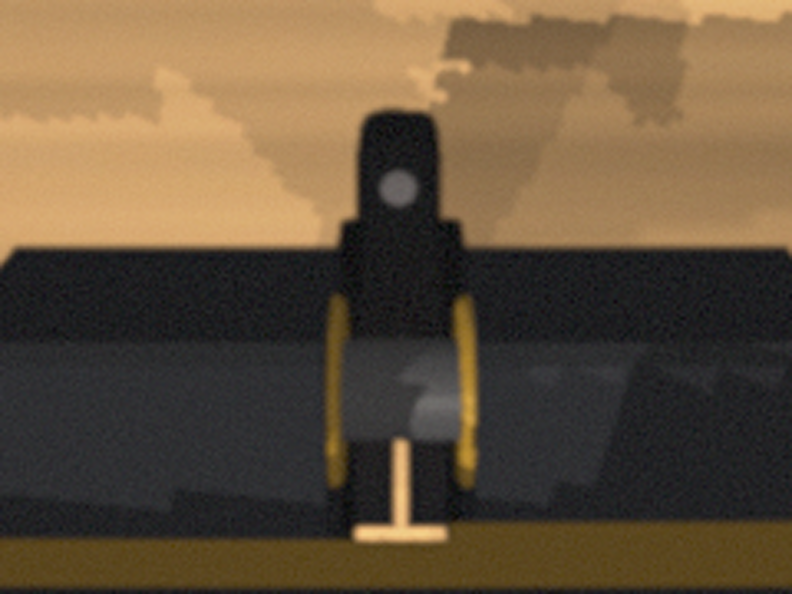

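View pics/side4.png

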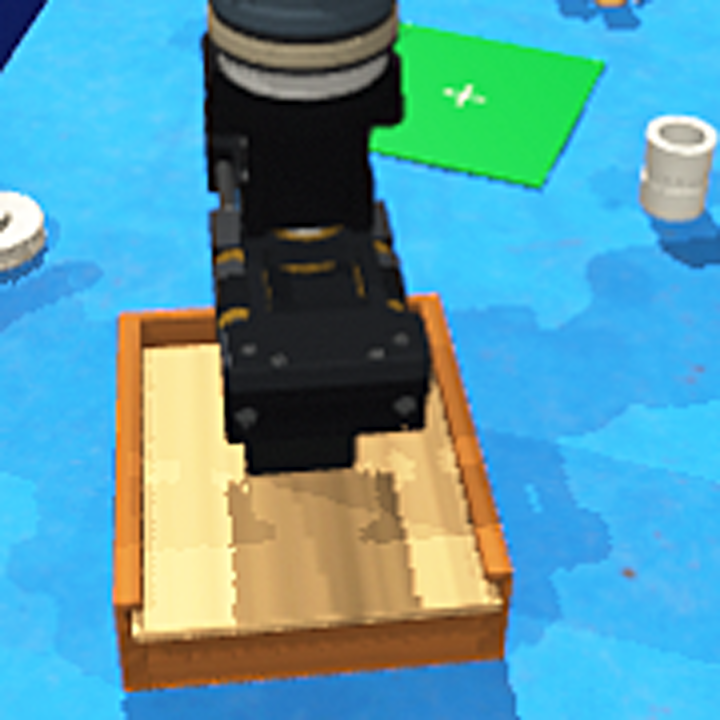

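Run:
```python
from h import *
from rig import *
c=capture("scene"); zoom(c,120,110,170,140,4.5,"pics/s5.png"); print(proj(c,[[.536,.108,.0522],[.536,.108,.072]])*1-[120,110])
pickle.dump(c,open("pics/scene5.pkl","wb"))
```

```text
[[74.96987726 89.17661202]
 [74.44493692 80.96845621]]
```

View pics/s5.png

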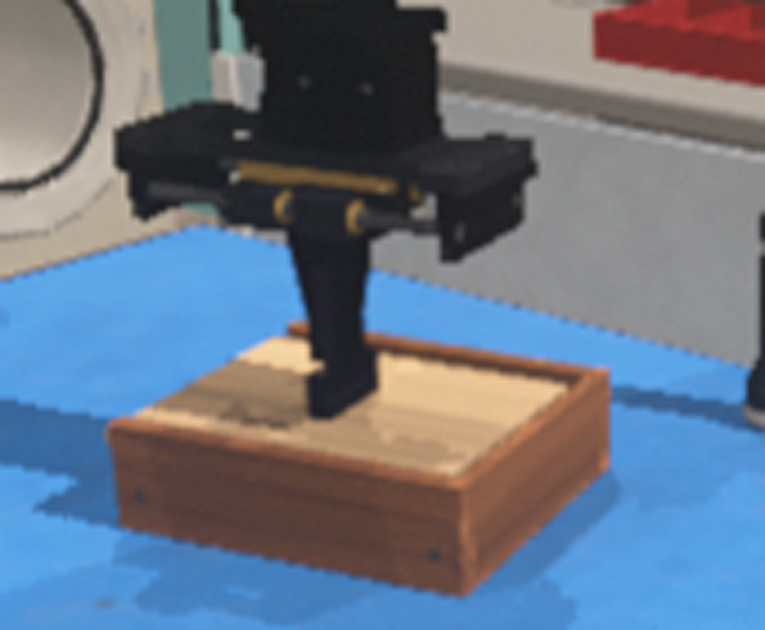

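Run:
```python
from h import *
from rig import *
c=capture("wrist"); pickle.dump(c,open("pics/wrist6.pkl","wb")); print(campos(c))
f=lambda a:np.array(a)/3.3+[160,180]
for z in (.048,.06,.072): print(unproj(c,f([[360,150],[437,150],[398,110]]),z))
print(proj(c,[[.536,.108,z] for z in (.03,.05,.07,.09)])*1,proj(c,[[.527,.106,z] for z in (.03,.05,.07,.09)]))
w=ld("wrist2");f=lambda a:np.array(a)/3.3+[160,100]
print(unproj(w,f([[419,307],[461,307]]),.072))
print(read_state()["joint_positions"],read_state()["opening"])
```

```text
(array([[-2.39058882e-01,  9.71005073e-01, -1.40161487e-05],
       [ 9.34395078e-01,  2.30049524e-01,  2.71998264e-01],
       [ 2.64114918e-01,  6.50105041e-02, -9.62297742e-01]]), array([0.46386913, 0.0917445 , 0.23587022]))
[[0.52422097 0.09923573 0.048     ]
 [0.52088645 0.11277951 0.048     ]
 [0.51526572 0.10412294 0.048     ]]
[[0.52036606 0.09875724 0.06      ]
 [0.51724453 0.11143593 0.06      ]
 [0.51198282 0.10333228 0.06      ]]
[[0.51651116 0.09827875 0.072     ]
 [0.51360261 0.11009234 0.072     ]
 [0.50869992 0.10254163 0.072     ]]
[[278.85156132 236.61026808]
 [278.63833646 247.84096408]
 [278.37962865 261.4718341 ]
 [278.05920694 278.36124916]] [[279.14628314 223.31199042]
 [278.95907195 233.38619996]
 [278.73131135 245.64612927]
 [278.44826937 260.88738534]]
[[0.53732431 0.10398482 0.072     ]
 [0.53441124 0.11593488 0.072     ]]
[-2.97274944e-01  3.68584317e+01  1.00259817e+02 -2.02887698e-03
  4.28856179e+01 -1.04087358e+02] 0.0026774619478162234
```

Call:
play_rows(
  rows=[
    [[-0.03,0,0,0,0,0,0.04],[-0.06,0,0,0,0,0,0.04],[-0.06,0,0,0,0,0,0.04],[-0.06,0,0,0,0,0,0.04]],
  ],
)

```text
time_s: 4.85
position: [0.5366, 0.1082, 0.1128]
tcp_rot: [[0.002, -0.971, -0.238], [-0.0, -0.238, 0.971], [-1.0, -0.001, -0.0]]
force: [-0.0, 0.4, -0.5]
opening: 0.284
```

Run:
```python
from h import *
from rig import *
s=read_state();p=s["position"];print(p,s["opening"])
c=capture("scene"); zoom(c,120,110,170,140,4.5,"pics/s7.png"); 
R=s["tcp_rot"]
print((proj(c,[p,p-.019*R[:,0],p+.02*R[:,2],p-.02*R[:,2]])-[120,110])*4.5)
```

```text
[0.5365585  0.108226   0.11280702] 0.283963199004811
[[330.48278347 285.88657939]
 [328.03771817 248.61694283]
 [295.13824087 280.58987258]
 [366.30321028 291.25304497]]
```

View pics/s7.png

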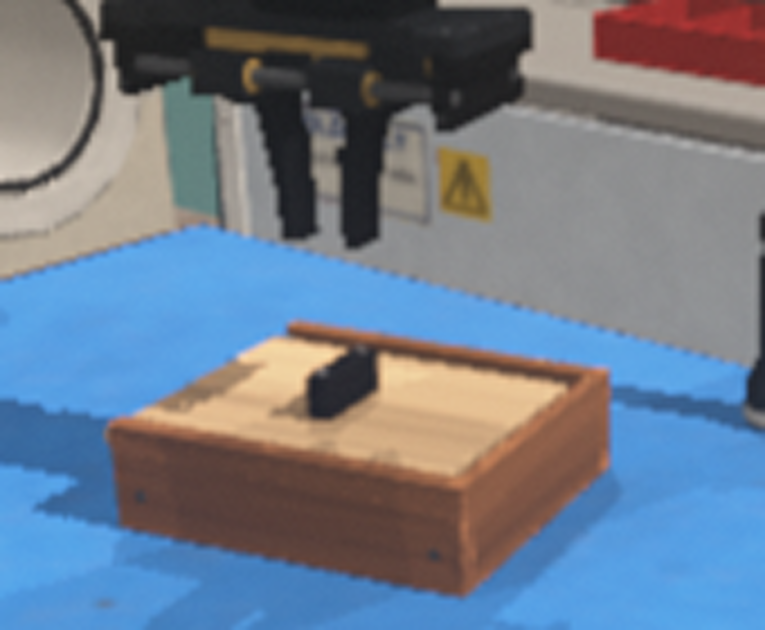

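Call:
play_rows(
  rows=[
    [[0.03,0,0,0,0,0,0.04],[0.055,0,0,0,0,0,0.04],[0.065,0,0,0,0,0,0.04],[0.072,0,0,0,0,0,0.04],[0.077,0,0,0,0,0,0.04],[0.077,0,0,0,0,0,0.04],[0.077,0,0,0,0,0,0.0],[0.077,0,0,0,0,0,0.0],[0.077,0,0,0,0,0,0.0],[0.077,0,0,0,0,0,0.0],[0.077,0,0,0,0,0,0.0],[0.077,0,0,0,0,0,0.0]],
  ],
)

```text
time_s: 6.1
position: [0.5365, 0.1082, 0.0357]
tcp_rot: [[0.001, -0.971, -0.238], [-0.0, -0.238, 0.971], [-1.0, -0.001, -0.0]]
force: [-0.9, 0.1, 3.4]
opening: 0.157
```

Run:
```python
from h import *
from rig import *
c=capture("scene"); zoom(c,120,110,170,140,4.5,"pics/s8.png"); 
go([.542-.242*.21,.095+.97*.21,.036],103.7)
```

```text
t 6.15 pos [0.5365 0.1082 0.0357] open 0.16 F [-0.4 -0.3  3.5] j [  -0.   38.  101.    0.   41. -104.]
yaw 103.78
shift [-0.0003 -0.0014  0.1958] turn [ 0.08 -0.01  0.04]
```

View pics/s8.png

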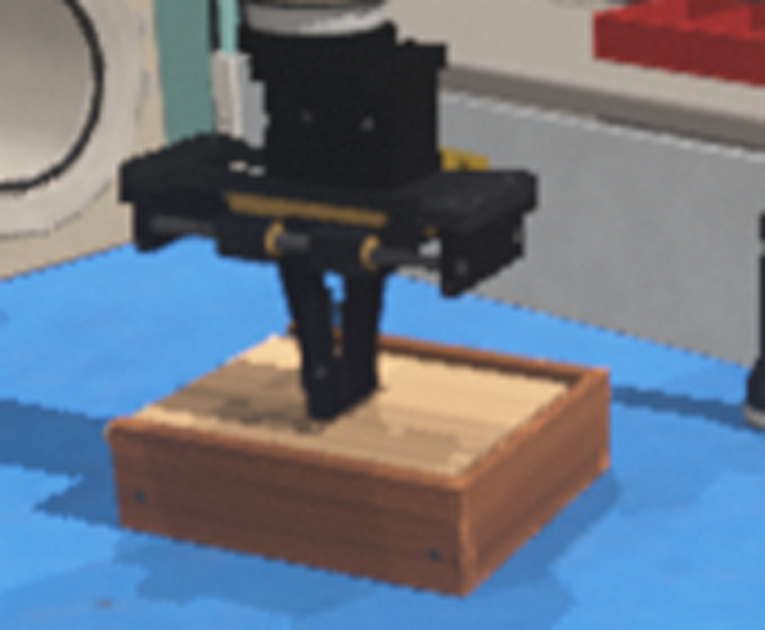

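Call:
play_rows(
  rows=[
    [[0,0,0.01,0,0,0,0],[0,0,0.025,0,0,0,0],[0,0,0.042,0,0,0,0],[0,0,0.06,0,0,0,0],[0,0,0.08,0,0,0,0],[0,0,0.1,0,0,0,0],[0,0,0.12,0,0,0,0],[0,0,0.14,0,0,0,0],[0,0,0.16,0,0,0,0],[0,0,0.18,0,0,0,0],[0,0,0.2,0,0,0,0],[0,0,0.215,0,0,0,0]],
  ],
)

```text
time_s: 7.35
position: [0.4827, 0.319, 0.0345]
tcp_rot: [[-0.002, -0.971, -0.24], [-0.0, -0.24, 0.971], [-1.0, 0.002, 0.0]]
force: [-0.2, 0.5, -1.0]
opening: 0.156
```

Run:
```python
from h import *
from rig import *
c=capture("scene"); zoom(c,80,110,200,150,4,"pics/s9.png"); c=capture("side"); cv2.imwrite("pics/side9.png",c["pixels"][:,:,::-1])
go([.542-.242*.23,.095+.97*.23,.036],103.7)
```

```text
t 7.45 pos [0.4832 0.3193 0.0347] open 0.153 F [-0.4 -0.3 -1.3] j [ 22.  40.  96.   0.  44. -82.]
yaw 103.97
shift [-0.0013 -0.0028 -0.0019] turn [ 0.27  0.03 -0.07]
```

View pics/s9.png

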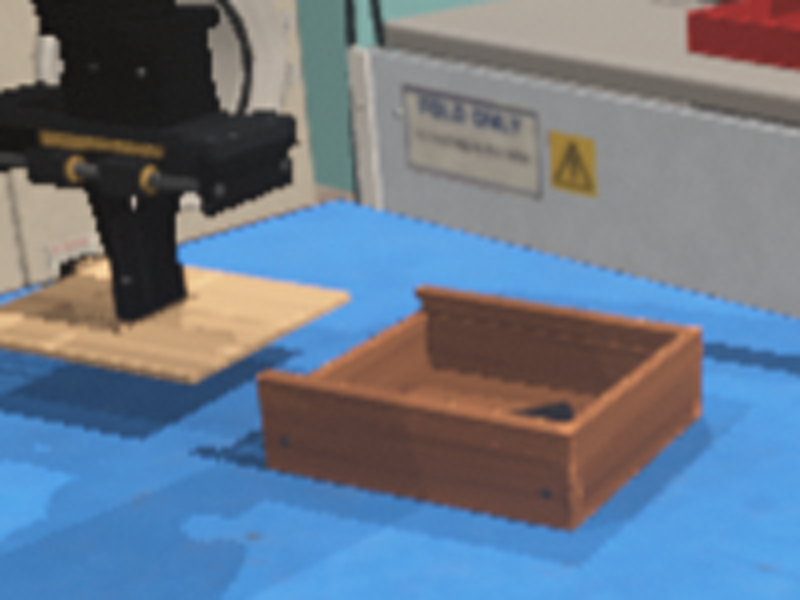

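View pics/side9.png

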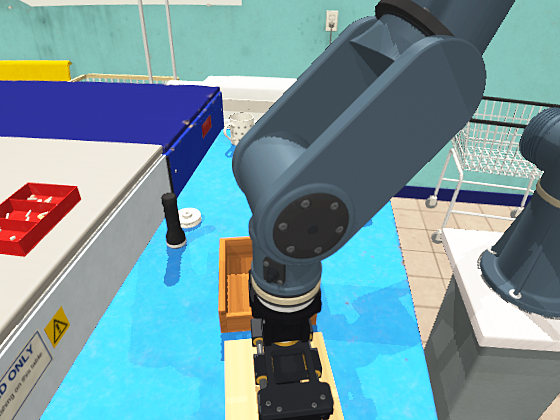

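Call:
play_rows(
  rows=[
    [[0.01,0,0.005,0,0,0,0],[0.02,0,0.005,0,0,0,0],[0.028,0,0.005,0,0,0,0],[0.034,0,0.005,0,0,0,0],[0.037,0,0.005,0,0,0,0],[0.039,0,0.005,0,0,0,0],[0.039,0,0.005,0,0,0,0]],
  ],
)

```text
time_s: 8.15
position: [0.4841, 0.3201, 0.001]
tcp_rot: [[0.0, -0.971, -0.238], [-0.001, -0.238, 0.971], [-1.0, 0.0, -0.002]]
force: [-6.7, -7.8, 35.9]
opening: 0.166
```

Run:
```python
from h import *
from rig import *
c=capture("scene"); zoom(c,80,110,200,150,4,"pics/s10.png")
print(read_state()["force"])
```

```text
[-6.53261205 -8.43953316 35.81225494]
```

View pics/s10.png

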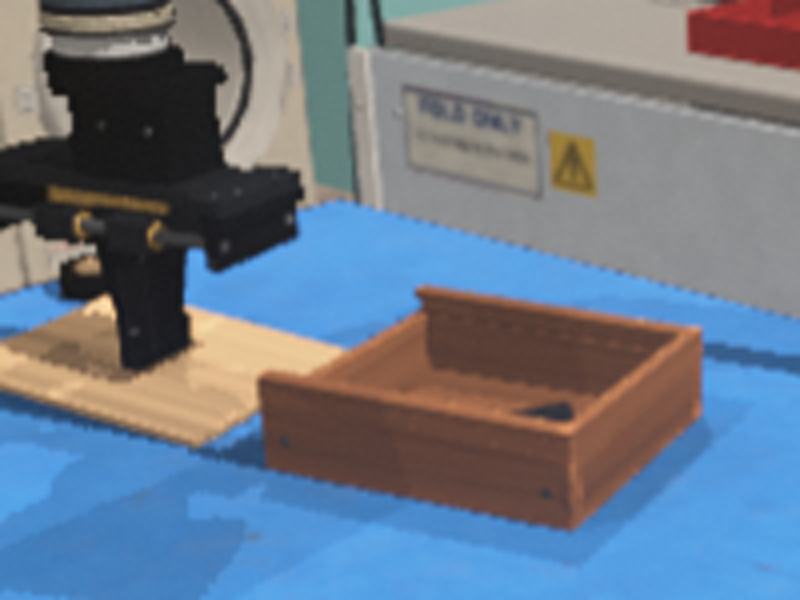

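Call:
play_rows(
  rows=[
    [[-0.003,0,0,0,0,0,0],[-0.005,0,0,0,0,0,0],[-0.005,0,0,0,0,0,0]],
  ],
)

```text
time_s: 8.5
position: [0.4843, 0.3208, 0.0016]
tcp_rot: [[0.0, -0.971, -0.238], [-0.001, -0.238, 0.971], [-1.0, -0.0, -0.001]]
force: [-0.0, -4.7, 5.7]
opening: 0.165
```

Run:
```python
from h import *
from rig import *
c=capture("scene"); zoom(c,60,110,200,150,4,"pics/s11.png");c=capture("wrist"); cv2.imwrite("pics/w11.png",c["pixels"][:,:,::-1])
go([.5,.3,.0])
```

```text
t 8.6 pos [0.4842 0.3207 0.0014] open 0.164 F [-0.4 -5.6  8.9] j [ 23.  43.  96.  -0.  40. -81.]
yaw 103.77
shift [ 0.0014 -0.0104 -0.0239] turn [0. 0. 0.]
```

View pics/s11.png

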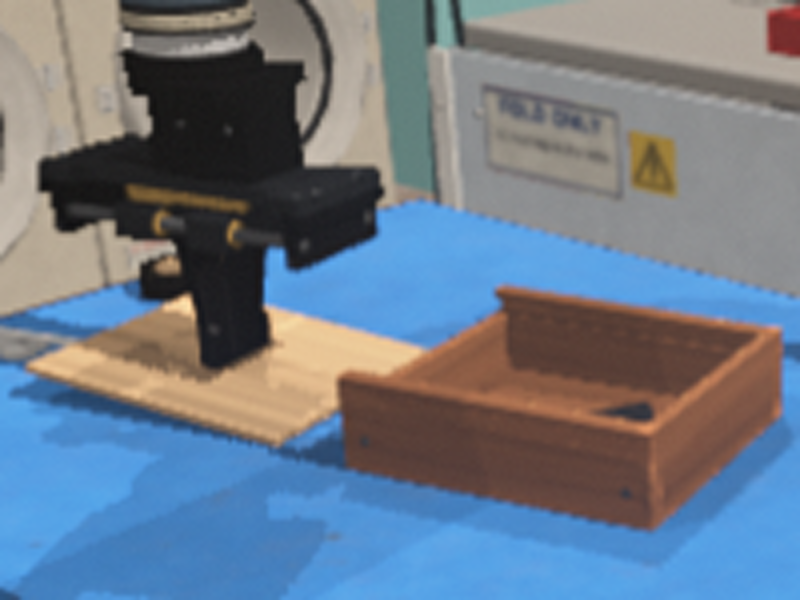

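View pics/w11.png

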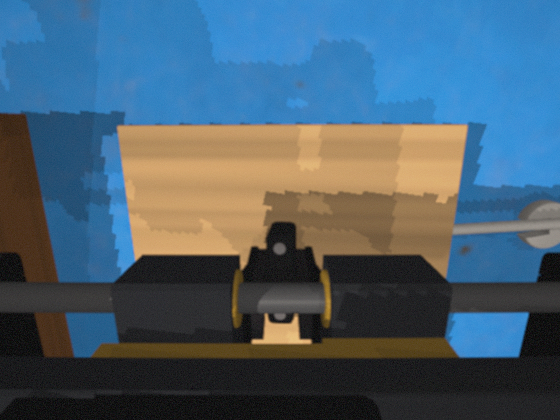

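Run:
```python
from h import *
c=ld("scene0"); zoom(c,0,150,150,80,5,"pics/sd.png")
print(unproj(c,[[90,198],[45,190],[18,186],[105,179]],.005))
```

```text
[[0.46382824 0.40808848 0.005     ]
 [0.42676038 0.54956909 0.005     ]
 [0.40011084 0.63352311 0.005     ]
 [0.57334103 0.50537313 0.005     ]]
```

View pics/sd.png

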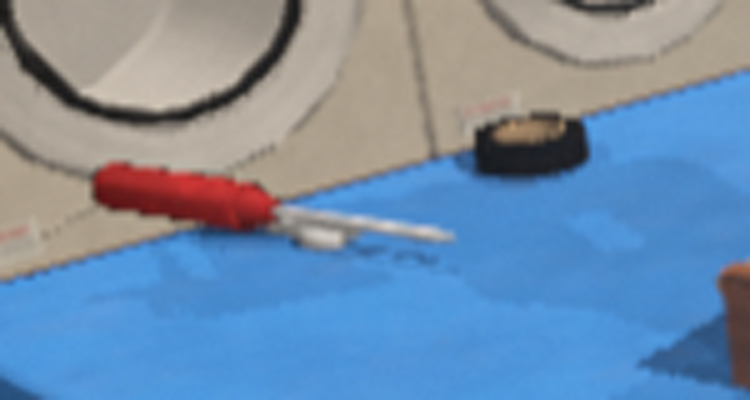

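Run:
```python
from h import *
c=ld("scene0"); f=lambda a:np.array(a)/4+[60,110]
P=unproj(c,f([[282,445],[28,369],[425,349],[180,298]]),.003); print(P)
B=unproj(c,f([[347,468]]),0); print(B)
b=np.array([.542,.095]);u=np.array([-.240,.971]);v=np.array([.971,.24])
for p in list(P)+list(B): print(np.round([(p[:2]-b)@u,(p[:2]-b)@v],3))
```

```text
[[0.43892229 0.21643503 0.003     ]
 [0.4166348  0.43121659 0.003     ]
 [0.58612736 0.26557982 0.003     ]
 [0.54911907 0.4706375  0.003     ]]
[[0.44498881 0.16899099 0.        ]]
[ 0.143 -0.071]
[ 0.357 -0.041]
[0.155 0.084]
[0.363 0.097]
[ 0.095 -0.076]
```

Call:
play_rows(
  rows=[
    [[-0.012,0,0,0,0,0,0],[-0.015,0,-0.01,0,0,0,0],[-0.015,0,-0.028,0,0,0,0],[-0.015,0,-0.028,0,0,0,0],[-0.005,0,-0.028,0,0,0,0],[0.0,0,-0.028,0,0,0,0],[0.004,0,-0.028,0,0,0,0],[0.006,0,-0.028,0,0,0,0],[0.007,0,-0.028,0,0,0,0],[0.007,0,-0.028,0,0,0,0]],
  ],
)

```text
time_s: 9.6
position: [0.4902, 0.2951, -0.0057]
tcp_rot: [[-0.0, -0.971, -0.239], [0.0, -0.239, 0.971], [-1.0, 0.0, 0.0]]
force: [-0.6, 1.4, 0.5]
opening: 0.157
```

Run:
```python
from h import *
from rig import *
c=capture("scene"); zoom(c,60,110,200,150,4,"pics/s12.png");c=capture("wrist"); cv2.imwrite("pics/w12.png",c["pixels"][:,:,::-1])
go([.5,.3,.0])
```

```text
t 9.7 pos [ 0.4905  0.2948 -0.0056] open 0.156 F [-0.1 -0.4 -0.5] j [ 20.  44.  98.  -0.  39. -84.]
yaw 103.8
shift [-0.0056 -0.0104  0.0028] turn [0. 0. 0.]
```

View pics/s12.png

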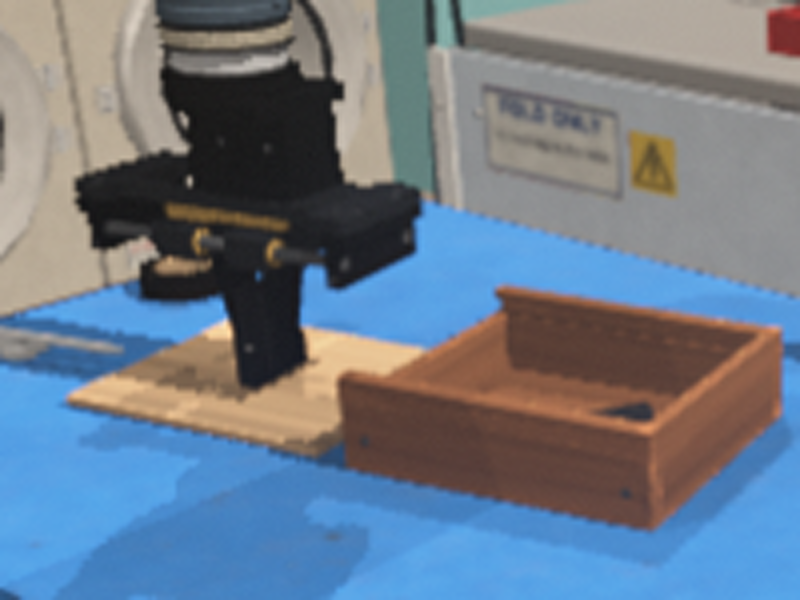

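View pics/w12.png

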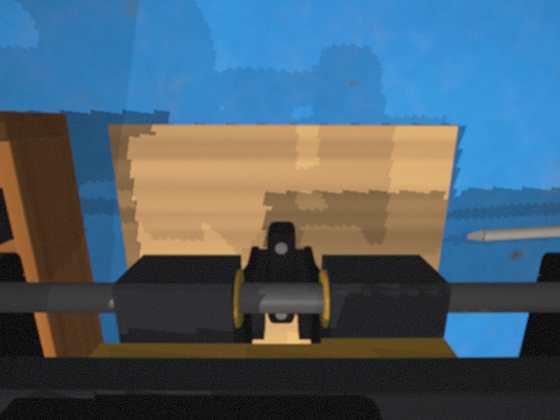

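Call:
play_rows(
  rows=[
    [[0.001,0,0,0,0,0,0],[0.002,0,0,0,0,0,0],[0.003,0,0,0,0,0,0],[0.003,0,0,0,0,0,0]],
  ],
)

```text
time_s: 10.1
position: [0.4907, 0.295, -0.0069]
tcp_rot: [[0.001, -0.971, -0.238], [0.001, -0.238, 0.971], [-1.0, -0.001, 0.0]]
force: [-3.6, 0.5, 12.4]
opening: 0.155
```

Call:
play_rows(
  rows=[
    [[0.001,0,0,0,0,0,0.04],[0.0,0,0,0,0,0,0.04],[0.0,0,0,0,0,0,0.04],[0.0,0,0,0,0,0,0.04],[0.0,0,0,0,0,0,0.04],[-0.02,0,0,0,0,0,0.04],[-0.06,0,0,0,0,0,0.05],[-0.1,0,0,0,0,0,0.05],[-0.15,0,0,0,0,0,0.05],[-0.2,0,0,0,0,0,0.05],[-0.2,0,0,0,0,0,0.05]],
  ],
)

```text
time_s: 11.2
position: [0.4954, 0.2966, 0.1986]
tcp_rot: [[0.015, -0.971, -0.239], [0.005, -0.239, 0.971], [-1.0, -0.016, 0.002]]
force: [1.5, 1.0, -0.2]
opening: 0.575
```

Run:
```python
from h import *
from rig import *
c=capture("scene"); zoom(c,60,110,200,150,4,"pics/s13.png");
go([.542,.095,.2],14)
```

```text
t 11.25 pos [0.4931 0.2957 0.1952] open 0.575 F [-1.  -0.5  0.3] j [ 20.  26.  90.  -0.  63. -84.]
yaw 103.79
shift [-0.005   0.0003 -0.2065] turn [89.79  0.45  0.37]
```

View pics/s13.png

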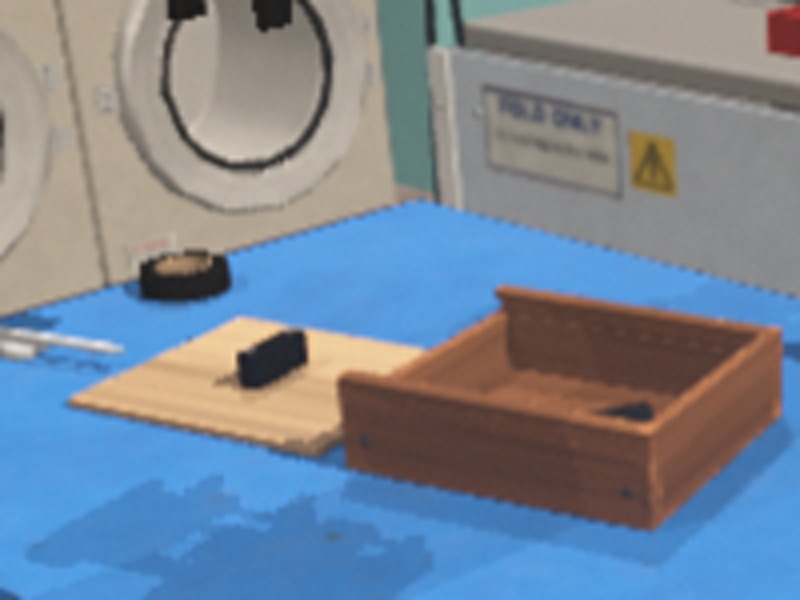

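Call:
play_rows(
  rows=[
    [[-0.01,0,-0.02,8.5,0,0,0.05],[-0.01,0,-0.04,17,0,0,0.05],[-0.01,0,-0.06,25.5,0,0,0.05],[-0.01,0,-0.08,34,0,0,0.05],[-0.01,0,-0.1,42.5,0,0,0.05],[-0.01,0,-0.12,51,0,0,0.05],[-0.01,0,-0.14,59.5,0,0,0.05],[-0.01,0,-0.16,68,0,0,0.05],[-0.01,0,-0.18,76.5,0,0,0.05],[-0.01,0,-0.2,85,0,0,0.05],[-0.01,0,-0.207,89.8,0,0,0.05],[-0.01,0,-0.207,89.8,0,0,0.05]],
  ],
)

```text
time_s: 12.45
position: [0.5389, 0.0925, 0.1993]
tcp_rot: [[-0.004, -0.24, 0.971], [-0.0, 0.971, 0.24], [-1.0, 0.001, -0.004]]
force: [-0.5, -0.2, -0.2]
opening: 0.57
```

Run:
```python
from h import *
from rig import *
capture("wrist");capture("wrist")
c=capture("wrist"); pickle.dump(c,open("pics/wrist14.pkl","wb"));cv2.imwrite("pics/w14.png",c["pixels"][:,:,::-1])
d=capture("side"); pickle.dump(d,open("pics/side14.pkl","wb"));zoom(d,200,220,135,120,5,"pics/d14.png")
for t in trace("wrist","handle_center")[:2]: print(t["p"],t["at"])
go([.542,.095,.2],14)
```

```text
0.81 [267.3, 177.9]
t 12.7 pos [0.5392 0.0943 0.2007] open 0.574 F [0.2 0.3 0.6] j [ -2.  24.  93.   0.  63. -16.]
yaw 14.09
shift [0.0007 0.     0.0029] turn [ 0.09 -0.07 -0.03]
```

View pics/w14.png

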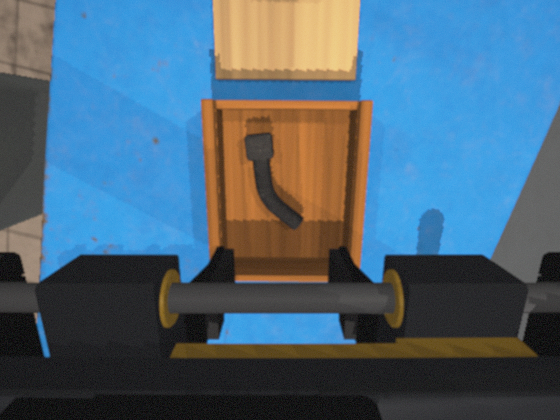

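View pics/d14.png

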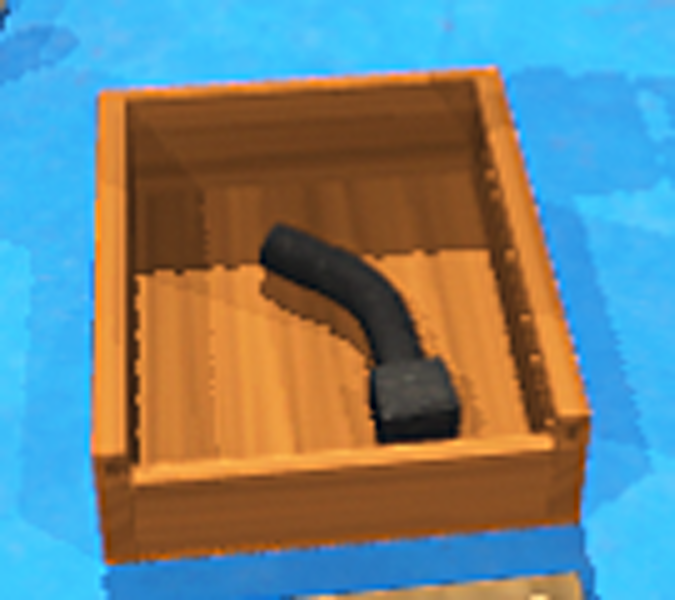

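Run:
```python
from h import *
from rig import *
b=np.array([.542,.095]);ang=np.radians(-76.2);ex=np.array([np.cos(ang),np.sin(ang)]);ey=np.array([-ex[1],ex[0]])
def inbox(P): return np.c_[(P[:,:2]-b)@ex,(P[:,:2]-b)@ey]
w=ld("wrist14")
m=trace("wrist","handle_center")[0]["mask"]
ys,xs=np.nonzero(m);print(xs.min(),xs.max(),ys.min(),ys.max(),m.sum())
Q=inbox(unproj(w,np.c_[xs,ys],.022))
for a in range(-30,31,5):
    r=np.radians(a);R=np.array([[np.cos(r),np.sin(r)],[-np.sin(r),np.cos(r)]])
    U=Q@R.T;lo,hi=U.min(0),U.max(0);print(a,np.round((hi-lo)*1000),"centre box",np.round(R.T@((lo+hi)/2)*1000))
f=lambda a:np.array(a)/5+[200,220]
d=ld("side14")
print("box corners wrist", inbox(unproj(w,[[203,100],[370,100],[360,279]],.056)))
print("side handle: tip, blockTL,TR top z.026",inbox(unproj(d,f([[280,230],[265,250],[372,370],[455,362],[445,360],[405,320]]),.026)))
zoom(w,195,90,190,150,4,"pics/w14z.png")
for t in trace("side","handle_center")[:1]:
    m=t["mask"];ys,xs=np.nonzero(m);Q=inbox(unproj(d,np.c_[xs,ys],.018));print("side",t["p"],m.sum(),Q.min(0),Q.max(0))
```

```text
245 302 132 228 2067
-30 [ 80. 101.] centre box [-14. -10.]
-25 [86. 97.] centre box [-13. -10.]
-20 [92. 91.] centre box [-12. -11.]
-15 [97. 85.] centre box [-12. -11.]
-10 [101.  78.] centre box [-11. -11.]
-5 [105.  71.] centre box [-11. -11.]
0 [107.  63.] centre box [-10. -11.]
5 [110.  56.] centre box [ -9. -11.]
10 [113.  49.] centre box [ -9. -11.]
15 [115.  41.] centre box [ -9. -12.]
20 [117.  37.] centre box [ -9. -13.]
25 [118.  40.] centre box [ -9. -12.]
30 [118.  46.] centre box [-10. -11.]
box corners wrist [[-0.09384046 -0.07766299]
 [-0.09469401  0.07975686]
 [ 0.09071107  0.08324733]]
side handle: tip, blockTL,TR top z.026 [[ 0.03717349  0.01242282]
 [ 0.02654702  0.01895342]
 [-0.03955474 -0.01502157]
 [-0.03896387 -0.04514071]
 [-0.03760032 -0.04169944]
 [-0.01618681 -0.02987161]]
side 0.59 677 [-0.06730926 -0.04489331] [0.04897133 0.02089082]
```

View pics/w14z.png

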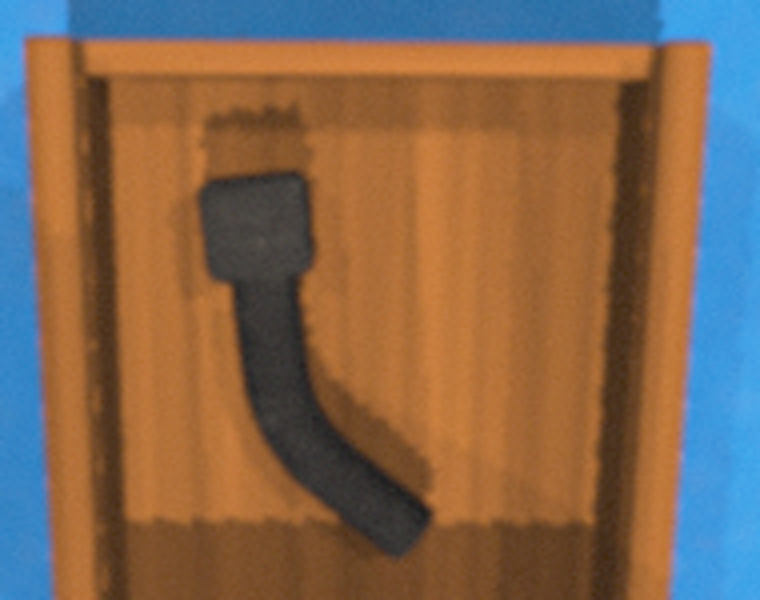

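Run:
```python
from h import *
from rig import *
w=ld("wrist14");f=lambda a:np.array(a)/4+[195,90]
P=unproj(w,f([[277,340],[267,285],[284,395],[252,182],[262,275]]),.022)
print(P)
for i,j in((1,2),(3,4)):
    v=P[j]-P[i];print(np.degrees(np.arctan2(v[1],v[0]))+90)
b=np.array([.542,.095]);ang=np.radians(-76.2);ex=np.array([np.cos(ang),np.sin(ang)]);ey=np.array([-ex[1],ex[0]])
print((P[0,:2]-b)@ex,(P[0,:2]-b)@ey)
go([P[0][0],P[0][1],.2],20)
```

```text
[[0.51620927 0.10673805 0.022     ]
 [0.51008695 0.12075067 0.022     ]
 [0.52165724 0.09220689 0.022     ]
 [0.49993634 0.14643242 0.022     ]
 [0.50814837 0.12305462 0.022     ]]
22.065293076728565
19.35508057959072
-0.01755117050880163 -0.022246342933177052
t 12.8 pos [0.5395 0.0942 0.2011] open 0.572 F [-0.7 -1.1 -0.6] j [ -2.  24.  93.   0.  63. -16.]
yaw 14.08
shift [ 0.0011  0.0178 -0.0195] turn [-5.92 -0.02 -0.01]
```

Call:
play_rows(
  rows=[
    [[0.02,0.018,-0.0195,-6.4,0,0,0.045],[0.06,0.018,-0.0195,-6.4,0,0,0.045],[0.1,0.018,-0.0195,-6.4,0,0,0.045],[0.13,0.018,-0.0195,-6.4,0,0,0.045],[0.15,0.018,-0.0195,-6.4,0,0,0.045],[0.15,0.018,-0.0195,-6.4,0,0,0.045],[0.15,0.018,-0.0195,-6.4,0,0,0.045]],
  ],
)

```text
time_s: 13.5
position: [0.5168, 0.1067, 0.0514]
tcp_rot: [[0.0, -0.349, 0.937], [0.0, 0.937, 0.349], [-1.0, 0.0, 0.0]]
force: [0.2, -0.2, 0.1]
opening: 0.517
```

Run:
```python
from h import *
from rig import *
c=capture("wrist"); cv2.imwrite("pics/w15.png",c["pixels"][:,:,::-1]);c=capture("scene"); zoom(c,120,110,170,140,4.5,"pics/s15.png")
c=capture("side"); zoom(c,180,180,170,160,4,"pics/d15.png")
```

```text
(no output)
```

View pics/w15.png

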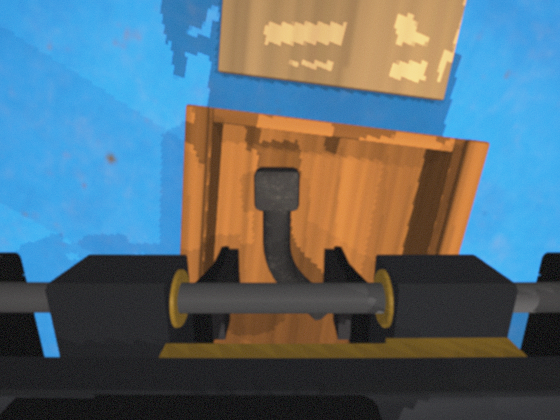

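View pics/d15.png

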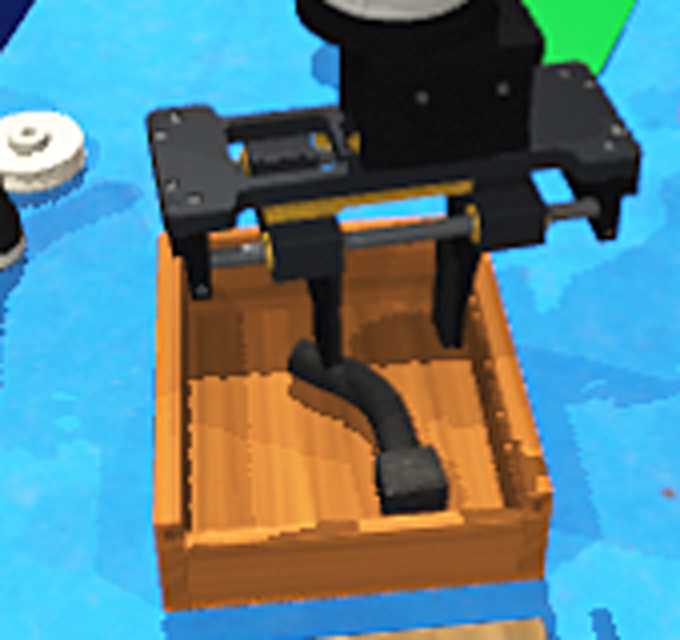

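View pics/s15.png

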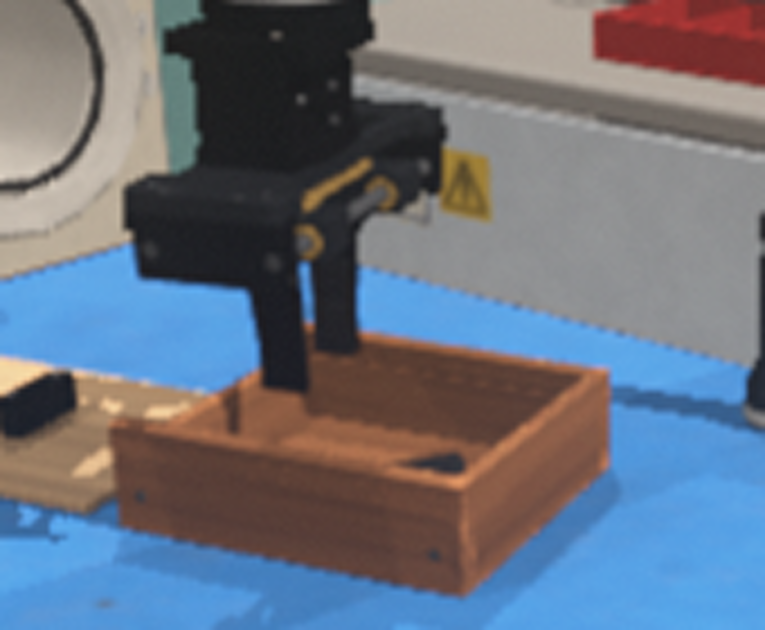

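Run:
```python
from h import *
from rig import *
c=capture("wrist");p=read_state()["position"];print(p)
print(proj(c,[[p[0],p[1],.022],[p[0]-.349*.019,p[1]+.937*.019,.022]]))
zoom(c,180,150,220,160,3.6,"pics/w15z.png")
```

```text
[0.51765438 0.10649306 0.05265308]
[[280.11481536 234.77928746]
 [280.10325847 208.05888468]]
```

View pics/w15z.png

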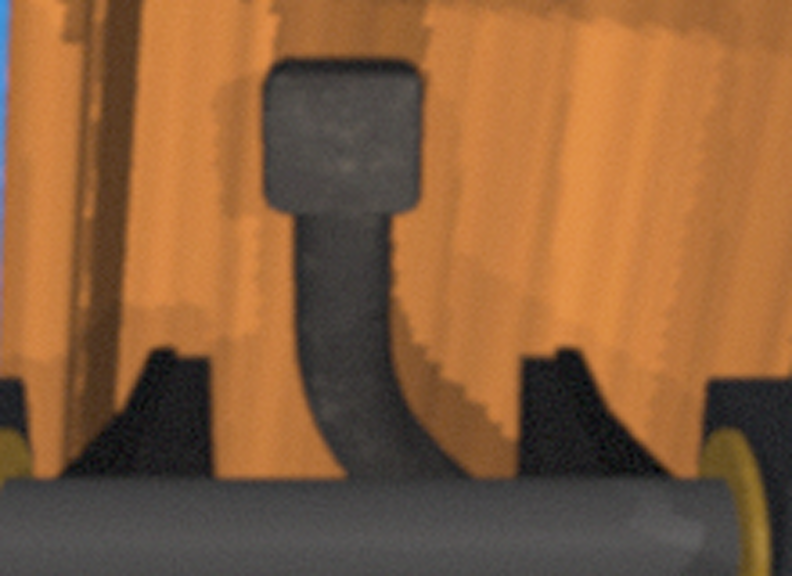

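Call:
play_rows(
  rows=[
    [[0.015,0,-0.003,0,0,0,0.045],[0.035,0,-0.003,0,0,0,0.045],[0.045,0,-0.003,0,0,0,0.045],[0.052,0,-0.003,0,0,0,0.045],[0.057,0,-0.003,0,0,0,0.045],[0.059,0,-0.003,0,0,0,0.045],[0.06,0,-0.003,0,0,0,0.045]],
  ],
)

```text
time_s: 14.4
position: [0.514, 0.1054, -0.0086]
tcp_rot: [[0.001, -0.348, 0.937], [-0.0, 0.937, 0.348], [-1.0, -0.0, 0.001]]
force: [-0.3, -0.6, 0.4]
opening: 0.522
```

Run:
```python
from h import *
from rig import *
c=capture("wrist");zoom(c,180,150,220,160,3.6,"pics/w16z.png")
c=capture("side"); zoom(c,180,180,170,160,4,"pics/d16.png")
```

```text
(no output)
```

View pics/w16z.png

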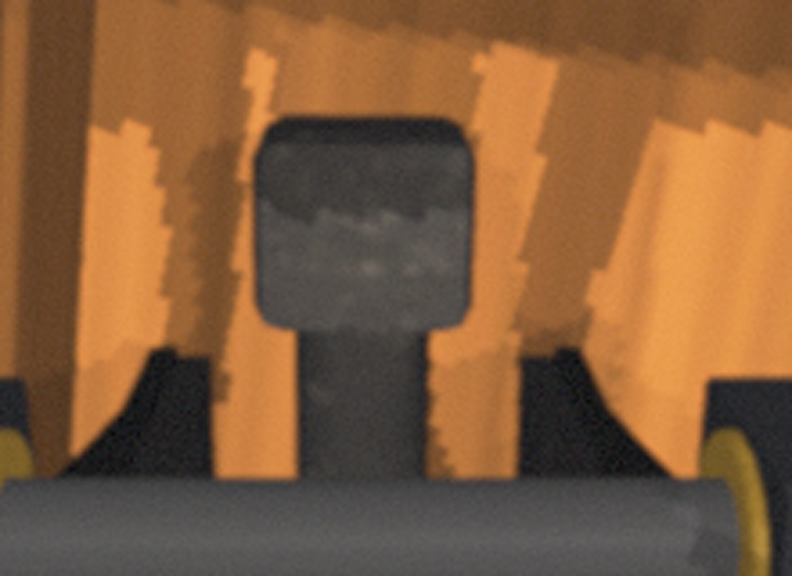

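View pics/d16.png

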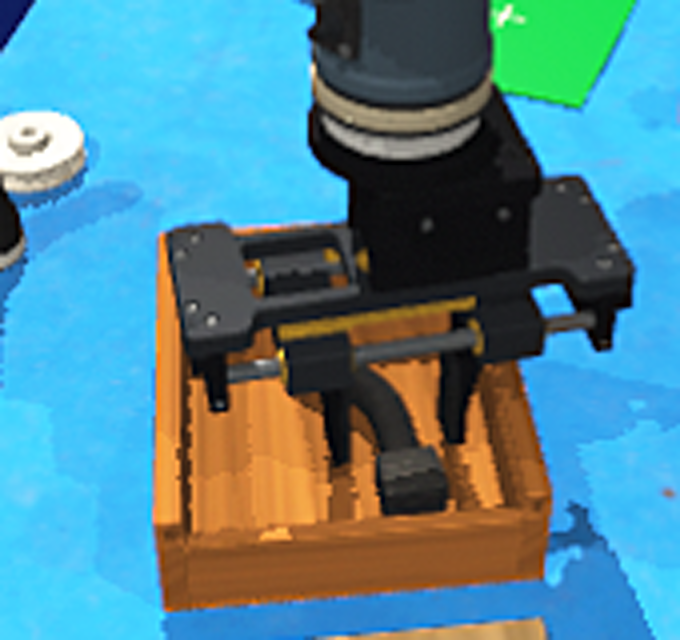

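Call:
play_rows(
  rows=[
    [[0.001,0,0,0,0,0,0.045],[0.002,0,0,0,0,0,0.0],[0.002,0,0,0,0,0,0.0],[0.002,0,0,0,0,0,0.0],[0.002,0,0,0,0,0,0.0],[0.002,0,0,0,0,0,0.0],[0.002,0,0,0,0,0,0.0],[0.002,0,0,0,0,0,0.0]],
  ],
)

```text
time_s: 15.3
position: [0.5138, 0.1053, -0.0107]
tcp_rot: [[0.0, -0.348, 0.937], [-0.0, 0.937, 0.348], [-1.0, -0.0, 0.0]]
force: [0.6, 0.4, -0.4]
opening: 0.225
```

Call:
play_rows(
  rows=[
    [[-0.005,0,0,0,0,0,0.0],[-0.015,0,0,0,0,0,0.0],[-0.03,0,0,0,0,0,0.0],[-0.05,0,0,0,0,0,0.0],[-0.07,0,0,0,0,0,0.0],[-0.09,0,0,0,0,0,0.0],[-0.11,0,0,0,0,0,0.0],[-0.13,0,0,0,0,0,0.0],[-0.14,0,0,0,0,0,0.0]],
  ],
)

```text
time_s: 16.2
position: [0.5145, 0.1054, 0.1316]
tcp_rot: [[0.003, -0.348, 0.937], [-0.0, 0.937, 0.348], [-1.0, -0.001, 0.003]]
force: [0.3, -0.5, -0.6]
opening: 0.225
```

Run:
```python
from h import *
from rig import *
capture("wrist");c=capture("wrist");cv2.imwrite("pics/w17.png",c["pixels"][:,:,::-1])
c=capture("scene"); zoom(c,120,80,170,140,4.5,"pics/s17.png")
c=capture("side"); zoom(c,180,180,170,160,4,"pics/d17.png")
go([.488,-.309,.13],-14.7)
```

```text
t 16.4 pos [0.5132 0.1054 0.1291] open 0.226 F [-0.1 -0.5 -1.3] j [ -1.  28. 101.   0.  51. -21.]
yaw 20.39
shift [-0.0009 -0.3796 -0.168 ] turn [ 3.509e+01 -3.000e-02 -0.000e+00]
```

View pics/w17.png

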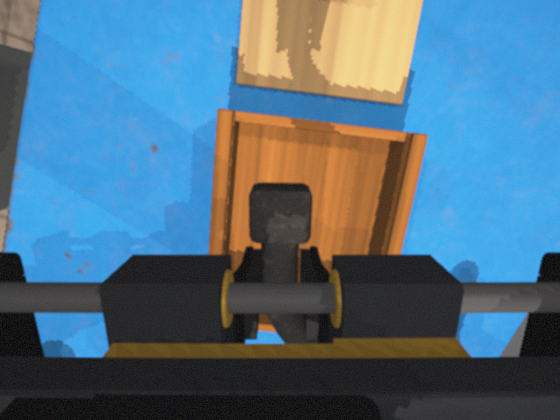

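View pics/s17.png

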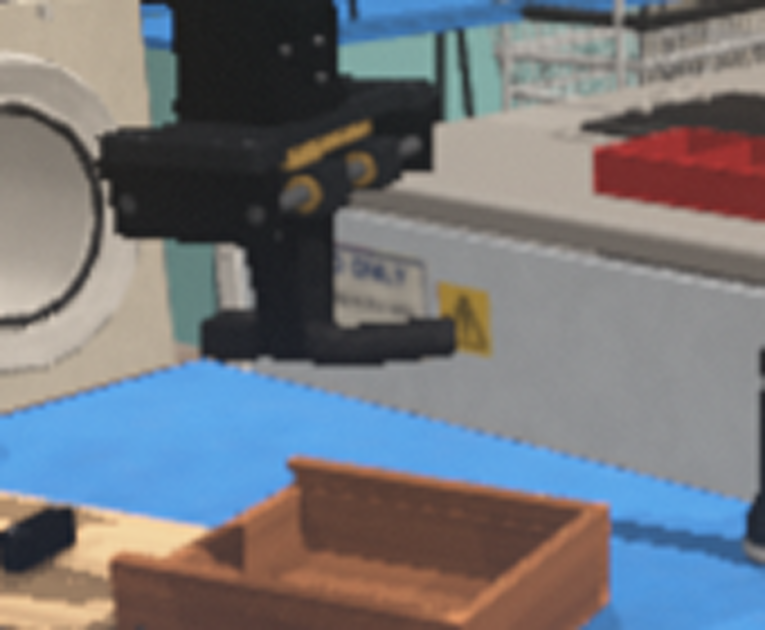

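View pics/d17.png

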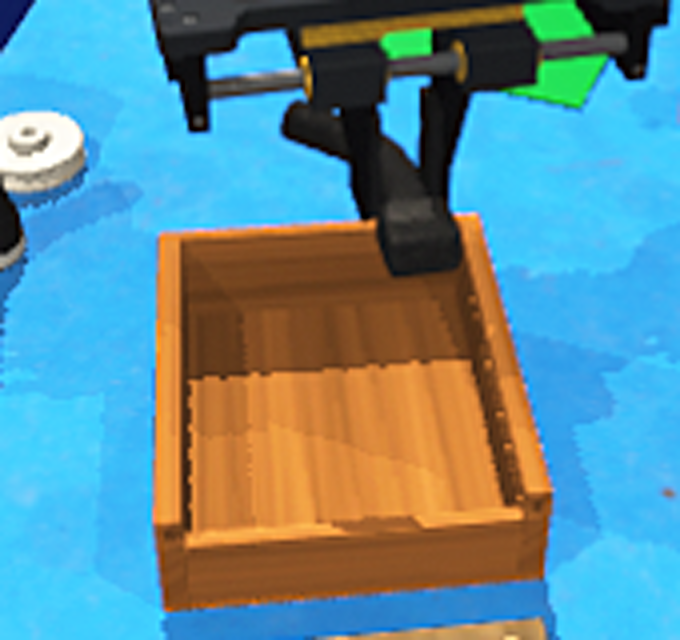

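Run:
```python
from h import *
go([.4777,-.297,.13],-14.7)
```

```text
t 16.4 pos [0.5132 0.1054 0.1291] open 0.226 F [-0.1 -0.5 -1.3] j [ -1.  28. 101.   0.  51. -21.]
yaw 20.39
shift [-0.0009 -0.3648 -0.1735] turn [ 3.509e+01 -3.000e-02 -0.000e+00]
```

Call:
play_rows(
  rows=[
    [[0,-0.015,-0.007,1.5,0,0,0],[0,-0.045,-0.021,4.5,0,0,0],[0,-0.08,-0.038,8,0,0,0],[0,-0.12,-0.057,12,0,0,0],[0,-0.16,-0.076,16,0,0,0],[0,-0.2,-0.095,20,0,0,0],[0,-0.24,-0.114,24,0,0,0],[0,-0.28,-0.133,28,0,0,0],[0,-0.315,-0.15,31,0,0,0],[0,-0.345,-0.164,33.5,0,0,0],[0,-0.36,-0.171,35,0,0,0],[0,-0.365,-0.1735,35.1,0,0,0]],
  ],
)

```text
time_s: 17.6
position: [0.4776, -0.2983, 0.1282]
tcp_rot: [[-0.001, 0.256, 0.967], [0.001, 0.967, -0.256], [-1.0, 0.001, -0.001]]
force: [-0.2, 0.4, -1.0]
opening: 0.226
```

Call:
play_rows(
  rows=[
    [[0.01,0,0,0,0,0,0],[0.025,0,0,0,0,0,0],[0.04,0,0,0,0,0,0],[0.049,0,0,0,0,0,0],[0.049,0,0,0,0,0,0]],
  ],
)

```text
time_s: 18.1
position: [0.4772, -0.2946, 0.0785]
tcp_rot: [[-0.003, 0.252, 0.968], [0.003, 0.968, -0.252], [-1.0, 0.002, -0.004]]
force: [-0.9, 0.1, 0.0]
opening: 0.225
```

Run:
```python
from h import *
from rig import *
c=capture("wrist");cv2.imwrite("pics/w18.png",c["pixels"][:,:,::-1]);pickle.dump(c,open("pics/w18.pkl","wb"))
c=capture("scene"); cv2.imwrite("pics/s18.png",c["pixels"][:,:,::-1])
c=capture("side"); zoom(c,220,90,180,140,4,"pics/d18.png")
go([.4777,-.297,.08],-14.7)
```

```text
t 18.25 pos [ 0.4786 -0.2967  0.0806] open 0.226 F [-0.2 -0.2 -0.5] j [-43.  35.  97.   0.  48. -29.]
yaw -14.66
shift [ 0.0006 -0.0005 -0.0008] turn [0.04 0.02 0.01]
```

View pics/w18.png

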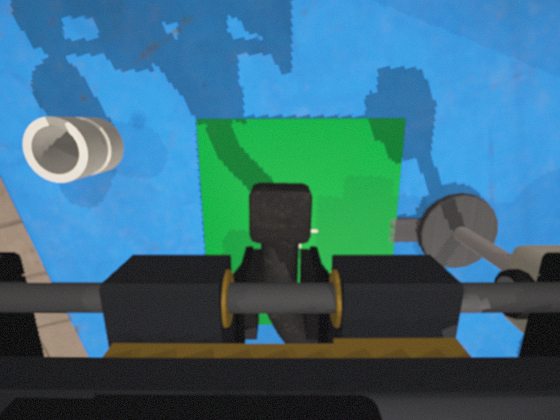

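View pics/s18.png

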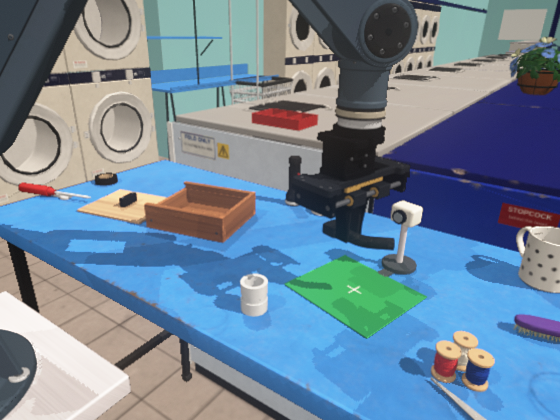

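View pics/d18.png

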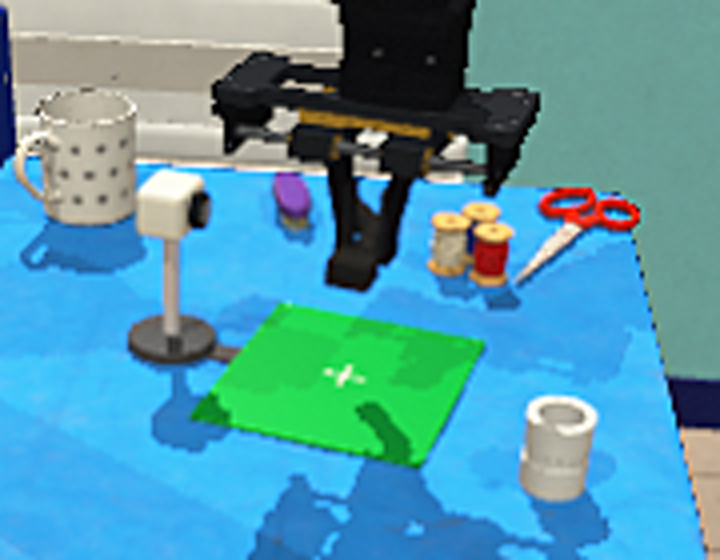

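Call:
play_rows(
  rows=[
    [[0,0,0,0,0,0,0],[0,0,0,0,0,0,0],[0,0,0,0,0,0,0],[0,0,0,0,0,0,0],[0,0,0,0,0,0,0],[0,0,0,0,0,0,0],[0,0,0,0,0,0,0],[0,0,0,0,0,0,0],[0,0,0,0,0,0,0],[0,0,0,0,0,0,0]],
  ],
)

```text
time_s: 19.25
position: [0.4782, -0.2972, 0.0802]
tcp_rot: [[-0.0, 0.254, 0.967], [0.0, 0.967, -0.254], [-1.0, 0.0, -0.0]]
force: [0.5, -1.0, -0.4]
opening: 0.224
```

Run:
```python
from h import *
go([.500,-.2987,.082],-104.7)
```

```text
t 19.25 pos [ 0.4782 -0.2972  0.0802] open 0.224 F [ 0.5 -1.  -0.4] j [-43.  35.  97.   0.  48. -29.]
yaw -14.71
shift [-0.0018  0.0041  0.0214] turn [89.99 -0.    0.  ]
```

Call:
play_rows(
  rows=[
    [[-0.001,0,0.002,5,0,0,0],[-0.002,0.001,0.004,13,0,0,0],[-0.002,0.001,0.006,21,0,0,0],[-0.002,0.002,0.008,29,0,0,0],[-0.002,0.002,0.01,37,0,0,0],[-0.002,0.002,0.012,45,0,0,0],[-0.002,0.003,0.014,53,0,0,0],[-0.002,0.003,0.016,61,0,0,0],[-0.002,0.004,0.018,69,0,0,0],[-0.002,0.004,0.02,77,0,0,0],[-0.002,0.004,0.021,85,0,0,0],[-0.002,0.004,0.021,90,0,0,0]],
  ],
)

```text
time_s: 20.45
position: [0.4998, -0.2987, 0.0822]
tcp_rot: [[0.0, 0.966, -0.258], [-0.0, -0.258, -0.966], [-1.0, 0.0, 0.0]]
force: [-0.8, 0.5, -1.0]
opening: 0.229
```

Call:
play_rows(
  rows=[
    [[0,0,0,0,0,0,0],[0,0,0,0,0,0,0],[0,0,0,0,0,0,0],[0,0,0,0,0,0,0],[0,0,0,0,0,0,0],[0,0,0,0,0,0,0],[0,0,0,0,0,0,0],[0,0,0,0,0,0,0],[0,0,0,0,0,0,0],[0,0,0,0,0,0,0],[0,0,0,0,0,0,0]],
  ],
)

```text
time_s: 21.55
position: [0.4995, -0.2987, 0.0822]
tcp_rot: [[-0.0, 0.967, -0.254], [0.0, -0.254, -0.967], [-1.0, -0.0, -0.0]]
force: [0.1, 0.0, -0.9]
opening: 0.23
```

Run:
```python
from h import *
from rig import *
c=capture("wrist");cv2.imwrite("pics/w19.png",c["pixels"][:,:,::-1])
c=capture("scene"); zoom(c,260,150,180,180,4,"pics/s19.png")
c=capture("side"); zoom(c,220,90,180,140,4,"pics/d19.png")
go([.500,-.2987,.082],-104.7)
```

```text
t 21.7 pos [ 0.4996 -0.2987  0.0823] open 0.225 F [-0.6 -0.6 -0.7] j [-42.  36.  94.   0.  50.  63.]
yaw -104.71
shift [ 0.0003  0.0004 -0.0001] turn [-0.01  0.   -0.  ]
```

View pics/w19.png

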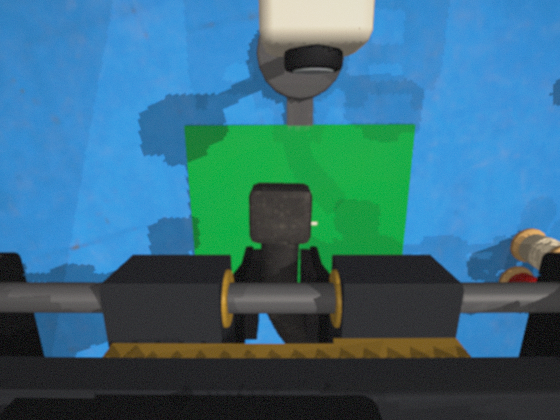

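View pics/s19.png

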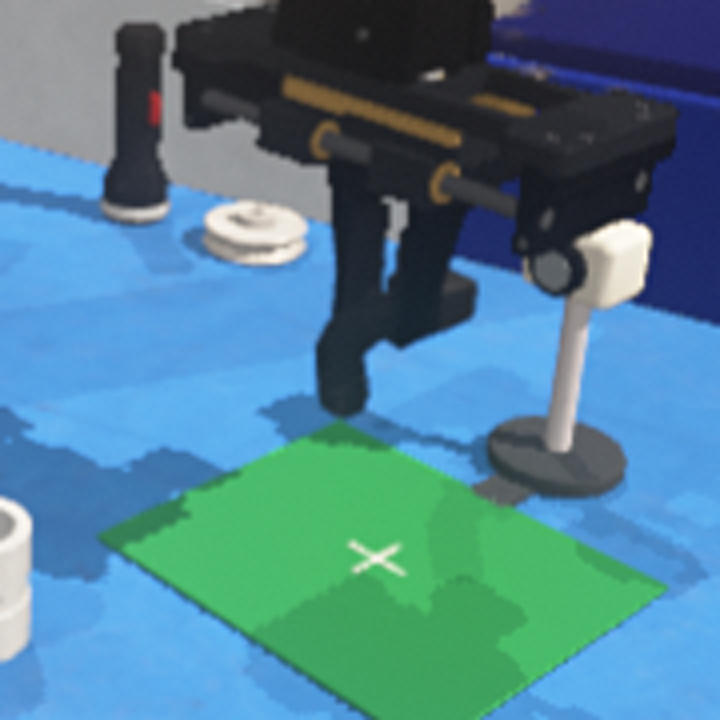

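View pics/d19.png

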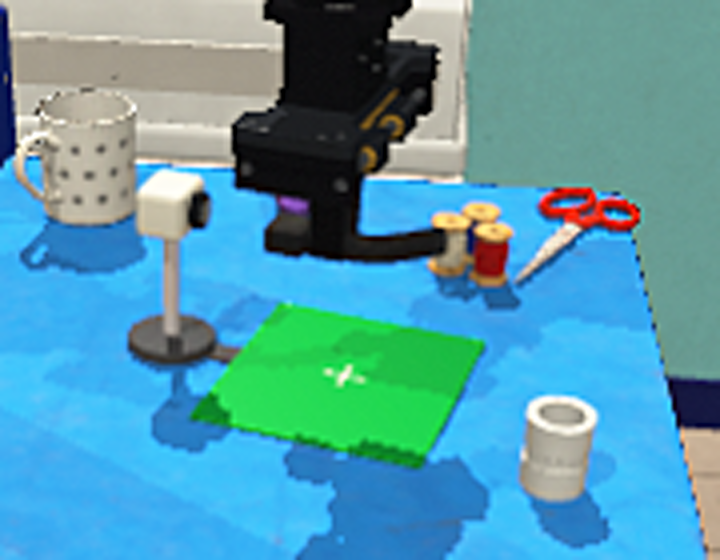

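Call:
play_rows(
  rows=[
    [[0.015,0,0,0,0,0,0],[0.03,0,0,0,0,0,0],[0.045,0,0,0,0,0,0],[0.06,0,0,0,0,0,0],[0.072,0,0,0,0,0,0],[0.082,0,0,0,0,0,0],[0.088,0,0,0,0,0,0],[0.09,0,0,0,0,0,0],[0.092,0,0,0,0,0,0],[0.093,0,0,0,0,0,0],[0.094,0,0,0,0,0,0],[0.094,0,0,0,0,0,0]],
  ],
)

```text
time_s: 22.9
position: [0.4997, -0.2988, -0.0115]
tcp_rot: [[0.0, 0.967, -0.254], [-0.0, -0.254, -0.967], [-1.0, 0.0, 0.0]]
force: [0.6, -1.0, -0.1]
opening: 0.225
```

Run:
```python
from h import *
from rig import *
print(read_state()["force"],read_state()["position"])
c=capture("scene"); zoom(c,260,150,180,180,4,"pics/s20.png")
c=capture("side"); zoom(c,220,90,180,140,4,"pics/d20.png")
print(read_state()["force"],read_state()["position"])
```

```text
[ 0.61865594 -0.97988398 -0.10811547] [ 0.49969879 -0.29879295 -0.01151003]
[ 0.5987895   0.58496666 -0.13315856] [ 0.49969255 -0.29879914 -0.01149242]
```

View pics/s20.png

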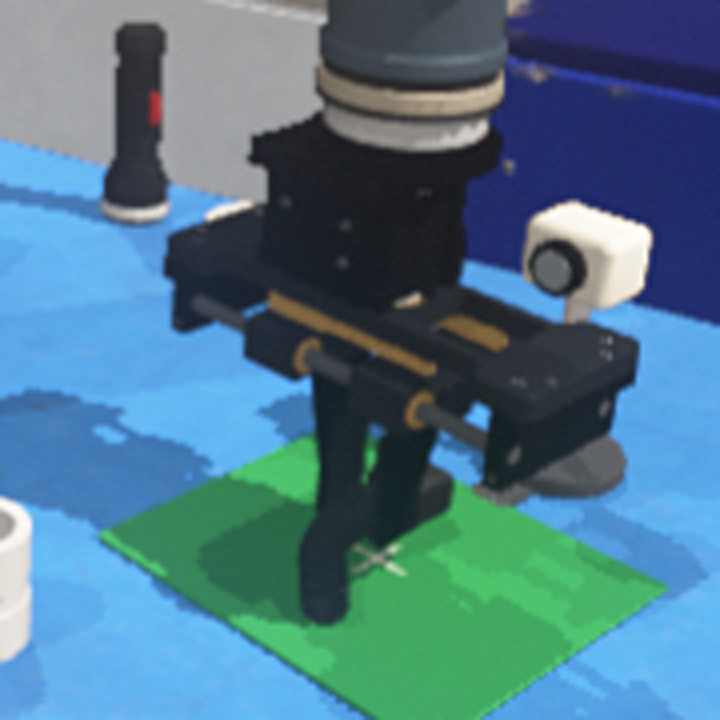

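View pics/d20.png

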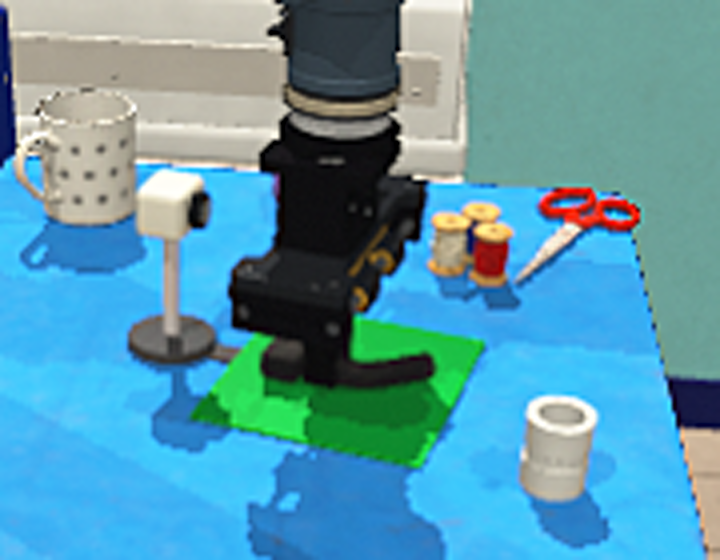

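Close to the mat; creeping down until contact.

Call:
play_rows(
  rows=[
    [[0.0005,0,0,0,0,0,0],[0.001,0,0,0,0,0,0],[0.0015,0,0,0,0,0,0],[0.002,0,0,0,0,0,0],[0.0025,0,0,0,0,0,0],[0.0025,0,0,0,0,0,0]],
  ],
)

```text
time_s: 23.6
position: [0.4996, -0.2987, -0.0137]
tcp_rot: [[0.0, 0.967, -0.254], [-0.0, -0.254, -0.967], [-1.0, 0.0, 0.0]]
force: [-0.7, 0.7, 3.3]
opening: 0.227
```

Call:
play_rows(
  rows=[
    [[0,0,0,0,0,0,0.022],[0,0,0,0,0,0,0.026],[0,0,0,0,0,0,0.035],[0,0,0,0,0,0,0.045],[0,0,0,0,0,0,0.05],[0,0,0,0,0,0,0.05],[-0.01,0,0,0,0,0,0.05],[-0.03,0,0,0,0,0,0.05],[-0.06,0,0,0,0,0,0.05],[-0.1,0,0,0,0,0,0.05],[-0.15,0,0,0,0,0,0.05],[-0.18,0,0,0,0,0,0.05]],
  ],
)

```text
time_s: 24.8
position: [0.5008, -0.2996, 0.1702]
tcp_rot: [[0.004, 0.967, -0.254], [-0.004, -0.254, -0.967], [-1.0, 0.005, 0.003]]
force: [-0.9, -0.9, -0.2]
opening: 0.573
```

Call:
play_rows(
  rows=[
    [[-0.02,0,0,0,0,0,0.05],[-0.02,0,0,0,0,0,0.05],[-0.02,0,0,0,0,0,0.05],[-0.02,0,0,0,0,0,0.05]],
  ],
)

```text
time_s: 25.2
position: [0.4986, -0.2979, 0.1844]
tcp_rot: [[-0.002, 0.967, -0.254], [0.002, -0.254, -0.967], [-1.0, -0.003, -0.001]]
force: [0.3, 1.3, 0.2]
opening: 0.571
```

Run:
```python
from h import *
from rig import *
c=capture("scene"); cv2.imwrite("pics/s21.png",c["pixels"][:,:,::-1])
c2=capture("side"); cv2.imwrite("pics/d21.png",c2["pixels"][:,:,::-1])
print(read_state()["force"],read_state()["position"])
M=np.array([.488,-.309])
ex=np.array([.967,-.254]);ey=np.array([.254,.967])
for n,c in (("scene",c),("side",c2)):
  for t in trace(n,"handle_center")[:1]:
    ys,xs=np.nonzero(t["mask"]);P=unproj(c,np.c_[xs,ys],.013)[:,:2]-M;Q=np.c_[P@ex,P@ey];print(n,t["p"],Q.min(0),Q.max(0))
  for t in trace(n,"lid_grip")[:1]: print(n,t["p"],t["at"],unproj(c,[t["at"]],.006))
```

```text
[ 1.20107739  1.02271417 -0.56478545] [ 0.49868392 -0.29796078  0.18410767]
scene 0.8 [-0.06349306 -0.02910006] [0.06846306 0.03731511]
scene 0.62 [125.1, 203.6] [[0.49203565 0.30622279 0.006     ]]
side 0.54 [-0.05907542 -0.03086715] [0.05539663 0.03831284]
side 0.94 [275.9, 376.2] [[0.49638417 0.27726408 0.006     ]]
```

View pics/s21.png

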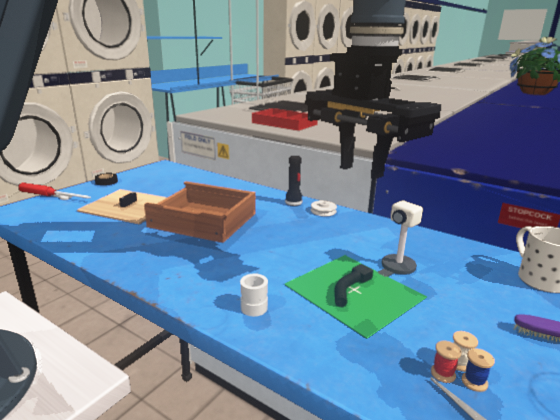

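View pics/d21.png

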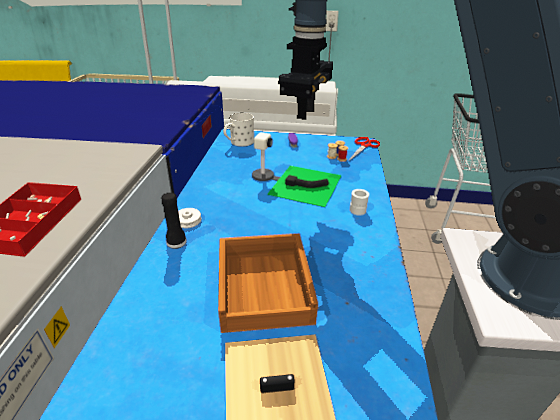

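```bash
python3 -c "
from rig import *
print(hand_in())"
```

```text
the job is handed in; nothing more can be done
None
```

The job is done and handed in at about 25 s of the 58 s allowed; the rig gave no verdict, so the results below are from my own checks.

- **Lid:** I slid it out of its grooves and lowered it while held. Its outer edge first landed on the tip of a screwdriver lying on the table. I lifted it, moved it 28 mm towards the box and lowered it again. It now looks flat, grip upwards, about 0.2 m from the box's middle. The two cameras put the grip's position along that line about 30 mm apart, both clear of the limits.
- **Handle:** I held it above the mat, with its middle at about 0.11 m by my estimate, for about 1.1 s in each pose, side-on and then end-on. I lowered it until it touched lightly (about 3 N) and let go. In the last pictures it lies flat on the mat, its centre within about 5 mm of the middle in both cameras, and the gripper is clear of everything.
- **Torch, coupling and pulley:** I saw no sign that they had moved in the last pictures; I did not measure them.

- **Fingertip mismatch:** The visible fingertips end about 20 mm short of the reported TCP. Because of this my first grasp of the lid grip closed in the air above it, and I took all later heights from the pictures and contact forces.
- **Highest force:** The highest force I read was about 38 N at the wrist, when the lid pressed on the screwdriver.

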